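# Dry the filter plate in the jar row

## Robot

A 6-joint arm with a two-finger parallel gripper is mounted at the origin on the work surface. World frame = base frame: x ahead of the robot, y to its left, z up, the work surface at z = 0. Lengths are in mm, angles in rad, forces in N, time in s.
With the tool pointing down it reaches from about 275 to 750 mm from the base axis. Payload 10.2 kg.
Tool frame: the origin (TCP) lies midway between the tips of the shut fingers; the grasp point (between the pads) lies grasp_offset behind it (grasp_offset is the distance from the TCP to the grasp point, in mm); x points along the fingers, z is the direction in which the jaws open and shut, and the axes are right-handed (so a half turn about x gives the same grasp; the last joint's range is limited). The gripper opens to 85 mm and grips with 20 to 120 N. Pads are 22 mm wide; open, the fingers measure 114 mm over their backs; the gripper's body (76 mm by 85 mm) begins 54 mm behind the grasp point. The pads swing forward as they close: fully open they stand 13 mm farther back than shut.
Start: joints at [0.908, 0.313, 1.498, -0, 1.331, -0.223], TCP at [223.536, 475.04, 231.294] pointing down, gripper open.
Joint ranges: [-2.94, 2.94], [-0.97, 2.17], [0.19, 2.56], [-1.23, 4.37], [0.02, 3.11], [-2.88, 2.88]. Speed limits (rad/s): [2.39, 2.39, 3.01, 3.14, 3.14, 3.14].

## Interface

Orientations are given as a unit quaternion [w, x, y, z].
In Python, from rig import sense, capture, calibration, finish_job, grasp_offset gives the robot as it stands.
- The arm moves only by the shell command python3 -m jog 'ROWS' [FORCE]. ROWS is JSON, a list of rows, each an object with "linear": the shift along the tool's x, y, z scaled (see below), a list of three; "rotation": the turn, a rotation vector about the tool's x, y, z scaled (see below), a list of three; "grip": the finger opening in mm, from 0 to 85.4. A call has 1 to 20 rows; each row is the pose to reach, as a shift and turn from the pose measured when the call began, along the tool's axes at that moment; what a row does not reach only later rows make up. The controller multiplies each number of a shift by 0.3 m and each number of a turn by 0.5 rad. A row lasts 1/12 s, in which the tool goes at most 41.7 mm and 7.16 degrees, less where a joint would pass 70% of its speed; a pose out of reach is approached as far as the arm can. A call with a number of a shift or a turn outside -1 to 1 is refused whole. A call with a gripper value outside its range is refused whole. The fingers move at their own pace and stop on an object; FORCE is the grip in N (left out, the last holds). Time passes only in rows, so rows that repeat a pose let the fingers close. It gives the time, the measured TCP pose, the force and the opening at its end, in the units of the state.
- sense(): the state, without advancing time (a new reading comes with each control period).
- capture(name): name is "scene" or "top" or "wrist"; returns (picture, depth): 384x512x3 uint8, red, green, blue; 384x512 float32, mm along the optical axis (not along the pixel's ray), 0 where there is no reading.
- calibration(name): a dict with "intrinsics" (3x3 intrinsics, pixels), "world_from_camera" (4x4, takes a point from camera to world coordinates). Camera axes: x right, y up, looking along -z (the intrinsics and any distortion apply to the point x, -y, -z); pixel columns grow to the right and rows downward; lengths in mm; the calibration is good to about 2 mm. A picture is of the moment at which its call begins: read the wrist's pose just before it. calibration takes no time and is no camera call; for the wrist camera it gives the pose at the moment of the call.
- finish_job(): hands the job in, once; it reports no verdict.
The state is a dict: "time_s": time; "joints": joint angles; "dq": joint speeds; "tau": joint torques, N m; "eef_pos": TCP position; "ee_rot": TCP orientation; "force": force on the tool from outside, world axes, zero at the start; "wrist_torque": the same for the moment, N m; "grip_width": opening from 0.0 (shut) to 1.0 (fully open).
Only numpy, scipy, OpenCV 4.12 (cv2) and the standard library are available. Lean on these libraries where they do the work, as an engineer would, in place of code of your own. Each camera call takes 0.05 s, during which the arm holds its last target.

## Task

Stand the washed filter plate on its lower edge in the aluminium tray to dry, in the middle of the row of glass jars with two jars on either side. The row is tight, so first gently slide the jars apart along the tray until the gap is wider than the plate, without lifting them out or pressing hard on the glass or the end bars, then lower the plate gently into the gap until it rests on the tray floor, and let go. Leave the other things on the worktop as they are.

Things in the scene. Friction and masses are not known exactly. Their poses are not given: they have to be found in the camera images.
- tray: Fixed aluminium tray, 96 mm (x) by 290 mm (y, along the jar row), rim 18 mm high, floor top 4 mm above its origin (centre of underside). Four jars stand in a row along its y, about 1 mm apart, centred on it. Sliding two jars takes 1 to 5 N. Keep jar-to-jar and jar-to-bar forces under 15 N, plate-to-jar under 20 N, plate on tray under 40 N.
- rails: Two thin fixed rails along the tray's long walls; origin and axes as the tray's. They hold a dark frame with two immovable cross bars along x, tops 42 mm over the floor, inner faces 231 mm apart, one past each end of the row. Its place is not measured: each end of the row has 1 to 19 mm free before its bar (20 in all). Only with both halves pushed up to the bars, found by feel, is the middle gap 23 mm.
- jar_a: Square green glass jar with a black-grey round twist cap, one of the two OUTER jars, at the row's ends (the two may be swapped). Body 52 x 52 mm, 58 high, flat sides; cap 48 mm across, 60 to 80 mm above the origin (centre of underside); about 0.2 kg. Pinch the cap from above, fingers before and behind the row (closing along tray x). Closing may press it down: ease up 1 or 2 mm, then slide.
- jar_b: Square green glass jar with a brass-coloured round twist cap, one of the two INNER jars, beside the middle of the row (the two may be swapped). Body 52 x 52 mm, 58 high, flat sides; cap 48 mm across, 60 to 80 mm above the origin (centre of underside); about 0.2 kg. Pinch the cap from above, fingers before and behind the row (closing along tray x). Closing may press it down: ease up 1 or 2 mm, then slide.
- jar_c: Square green glass jar with a white round twist cap, one of the two INNER jars, beside the middle of the row (the two may be swapped). Body 52 x 52 mm, 58 high, flat sides; cap 48 mm across, 60 to 80 mm above the origin (centre of underside); about 0.2 kg. Pinch the cap from above, fingers before and behind the row (closing along tray x). Closing may press it down: ease up 1 or 2 mm, then slide.
- jar_d: Square green glass jar with a copper-coloured round twist cap, one of the two OUTER jars, at the row's ends (the two may be swapped). Body 52 x 52 mm, 58 high, flat sides; cap 48 mm across, 60 to 80 mm above the origin (centre of underside); about 0.2 kg. Pinch the cap from above, fingers before and behind the row (closing along tray x). Closing may press it down: ease up 1 or 2 mm, then slide.
- plate: Stainless steel fine filter plate on edge, loose: 80 mm wide (x), 20 mm thick (y; bottom 4 mm: 17 mm), 135 mm high (z), 0.22 kg. Origin: centre of its lower edge. Pinch its solid top band (99 to 135 mm up) across the thickness from above; gripped 113 mm or more up, fingers clear the jars. Starts in the stand; in the tray its y lies along the row, either way round.
- stand: Wooden stand, fixed, 110 mm (x) by 68 mm (y), 32 mm high, holding the plate on edge in a slot 23.6 mm wide along its x, slot floor 6 mm above the origin. Origin: centre of its underside. Lift the plate straight up out of it by at least 30 mm.
- filter: Twist-lock filter assembly: grey upright mesh cylinder, 80 mm in diameter, 115 mm high. Bystander: leave it alone. Origin: centre of underside.
- brush: Dish brush lying flat, wooden handle, about 210 mm long, 30 mm high. Bystander: leave it alone. Origin: centre of underside.
- mug: White mug, 80 mm in diameter, 90 mm high. Bystander: leave it alone. Origin: centre of underside.
- bowl: Blue bowl, 100 mm in diameter, 50 mm high. Bystander: leave it alone. Origin: centre of underside.
There are look-alikes about, which are no part of the job. Leave any pink look-alike of the jar_c alone. Of the things that look like the plate, the smallest one is meant.

How it is judged:
By the outcome, as a careful person would: the job done as asked, in the order asked, and still so for the second after the job is handed in, with the robot touching nothing.
It also fails if it takes over 72 s, if anything falls off the work surface, if the arm or the gripper's body presses on something with over 40 N, if the wrist force passes 120 N, or if a joint passes its speed limit or range.

## Working session

There is one attempt and no reset: what is moved stays moved. The work goes in short steps, Python scripts to look and compute and a shell command to move; the robot and the scene stay as the last step left them, time stands still between calls to the robot, and variables do not carry over. Pictures are saved under pics/ and viewed, and the job is handed in when it is done.

```bash
mkdir -p pics; cat > h.py <<'E'
import numpy as np,cv2
from rig import sense,capture,calibration,finish_job,grasp_offset
def snap(n,f):
    c=calibration(n);im,d=capture(n)
    cv2.imwrite(f'pics/{f}.png',im[:,:,::-1]);np.savez(f'{f}.npz',im=im,d=d,K=c['intrinsics'],T=c['world_from_camera']);return im,d
def pt(f,u,v,z=None,r=1):
    a=np.load(f+'.npz');d=a['d'];K=a['K'];T=a['T']
    ray=np.array([(u-K[0,2])/K[0,0],-(v-K[1,2])/K[1,1],-1])
    if z is None:
        w=d[int(v)-r:int(v)+r+1,int(u)-r:int(u)+r+1];w=w[w>0];s=np.median(w)
    else:
        R=T[:3,:3]@ray; s=(z-T[2,3])/R[2]
    return T[:3,:3]@(ray*s)+T[:3,3]
def cloud(f):
    a=np.load(f+'.npz');d=a['d'];K=a['K'];T=a['T']
    v,u=np.mgrid[:d.shape[0],:d.shape[1]]
    P=np.stack([(u-K[0,2])/K[0,0]*d,-(v-K[1,2])/K[1,1]*d,-d],-1)@T[:3,:3].T+T[:3,3]
    P[d<=0]=np.nan
    return P
def crop(f,u0,v0,u1,v1,k,o):
    im=cv2.imread(f'pics/{f}.png')[v0:v1,u0:u1];cv2.imwrite(f'pics/{o}.png',cv2.resize(im,None,fx=k,fy=k,interpolation=cv2.INTER_CUBIC))
E
python3 - <<'E'
from h import *
s=sense();print(s);print(grasp_offset if not callable(grasp_offset) else grasp_offset())
snap('top','t0');snap('scene','s0');snap('wrist','w0')
print(calibration('top'))
E
```

```text
{'time_s': 0.0, 'joints': array([ 9.07597579e-01,  3.13460546e-01,  1.49846006e+00,  2.98808336e-05,
        1.33099342e+00, -2.23403726e-01]), 'dq': array([ 8.48435965e-04,  5.88251297e-04, -4.68918327e-04, -3.90412454e-05,
        2.78390083e-04, -3.53950015e-03]), 'tau': array([ 1.13740073e-04, -4.12263429e+01, -2.59743333e+01, -8.46494595e-05,
        4.13582355e-03,  1.21676612e-05]), 'eef_pos': array([223.36129006, 474.82587862, 230.72103201]), 'ee_rot': array([ 0.59658238, -0.37903995,  0.59746947,  0.37874584]), 'force': array([-0.82451156,  0.17073312,  0.04356029]), 'wrist_torque': array([0.00054058, 0.03827632, 0.03310321]), 'grip_width': 1.0038387149723949}
18.700000000000003
{'intrinsics': array([[371.22671811,   0.        , 255.22646689],
       [  0.        , 371.22671811, 188.61572422],
       [  0.        ,   0.        ,   1.        ]]), 'world_from_camera': array([[-1.29702872e-02,  9.96283880e-01, -8.51481204e-02,
         4.56485741e+02],
       [-9.99915384e-01, -1.28381290e-02,  2.09950366e-03,
         5.48659811e+01],
       [ 9.98559102e-04,  8.51681467e-02,  9.96366092e-01,
         1.25433582e+03],
       [ 0.00000000e+00,  0.00000000e+00,  0.00000000e+00,
         1.00000000e+00]])}
```

View pics/t0.png

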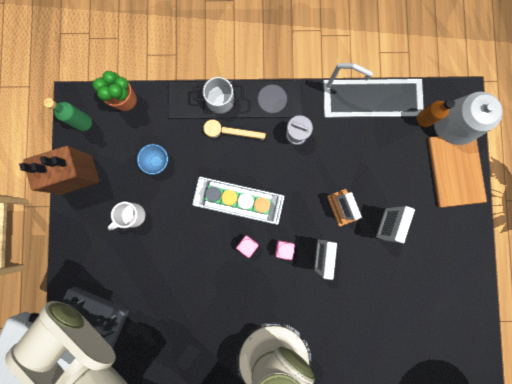

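View pics/s0.png

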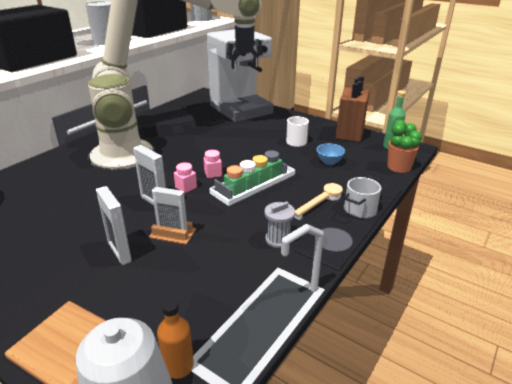

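View pics/w0.png

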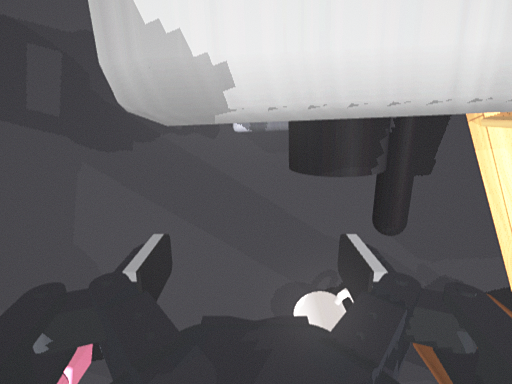

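Top view: the jar row runs from (214,195) to (262,205), in the order black, brass, white, copper. The plate is in its wooden stand at (345,206), with larger look-alikes at (395,224) and (326,260). I'll measure these next.

```bash
python3 - <<'E'
from h import *
crop('t0',180,165,372,265,4,'t0c')
P=cloud('t0')
for n,(u,v) in dict(a=(214,195),b=(230,198),c=(246,201),d=(262,205),pl1=(350,206),pl2=(352,200),st=(337,207)).items(): print(n,pt('t0',u,v).round(1))
im=np.load('t0.npz')['im']
# caps: z band 76-92 in tray region
Z=P[...,2]
m=(Z>78)&(Z<95);m[:, :190]=0;m[:,290:]=0;m[:170]=0;m[228:]=0
v,u=np.nonzero(m);print(len(u))
Q=P[m]
mu=Q[:,:2].mean(0);print(mu);w,V=np.linalg.eigh(np.cov(Q[:,:2].T));print(V[:,1],np.degrees(np.arctan2(V[1,1],V[0,1])))
s=(Q[:,:2]-mu)@V[:,1];print(np.histogram(s,bins=np.arange(-125,126,5)))
t=(Q[:,:2]-mu)@V[:,0];print(t.min(),t.max(),s.min(),s.max())
# plate top
m=(Z>125)&(Z<155);m[:,:325]=0;m[:,372:]=0;m[:180]=0;m[232:]=0
Q=P[m];c=cv2.minAreaRect(Q[:,:2].astype(np.float32));print(len(Q),Q.mean(0),c)
# stand top
m=(Z>26)&(Z<38);m[:,:320]=0;m[:,365:]=0;m[:180]=0;m[232:]=0
Q=P[m];c=cv2.minAreaRect(Q[:,:2].astype(np.float32));print(len(Q),Q.mean(0),c)
E
```

```text
a [538.  183.   83.2]
b [527.8 132.4  83.8]
c [517.6  82.   84.4]
d [504.4  31.7  84.3]
pl1 [ 495.8 -231.9  137.4]
pl2 [ 513.5 -237.5  141.6]
st [ 496.8 -216.3   30.7]
716
[525.32938416 109.55576365]
[0.2325824 0.9725767] 76.55084388236081
(array([ 0,  0,  0,  0,  7, 14, 21, 23, 22, 25, 21, 21, 17,  7,  2, 10, 18,
       22, 23, 24, 23, 20, 19, 13,  4,  5, 15, 18, 23, 23, 25, 22, 20, 16,
       12,  0, 11, 15, 23, 23, 23, 24, 22, 19, 17,  4,  0,  0,  0,  0]), array([-125, -120, -115, -110, -105, -100,  -95,  -90,  -85,  -80,  -75,
        -70,  -65,  -60,  -55,  -50,  -45,  -40,  -35,  -30,  -25,  -20,
        -15,  -10,   -5,    0,    5,   10,   15,   20,   25,   30,   35,
         40,   45,   50,   55,   60,   65,   70,   75,   80,   85,   90,
         95,  100,  105,  110,  115,  120,  125]))
-23.891209709936547 23.36123100553574 -102.75441637721062 101.84142093546339
213 [ 496.6412703 -239.5749784  139.2222402] ((497.283447265625, -240.00576782226562), (79.67549896240234, 21.715770721435547), 20.481081008911133)
176 [ 495.82203671 -225.84575803   30.90511444] ((497.2710876464844, -239.36888122558594), (99.5597152709961, 50.80727767944336), 18.99767303466797)
```

View pics/t0c.png

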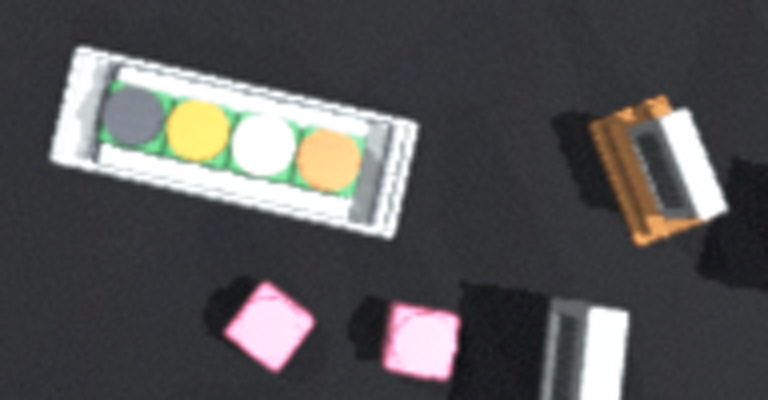

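```bash
cat >> h.py <<'E'
from scipy.spatial.transform import Rotation as Ro
def tool():
    s=sense();q=s['ee_rot'];return s['eef_pos'],Ro.from_quat([q[1],q[2],q[3],q[0]]).as_matrix(),s
def plan(p,deg):
    """target TCP p, jaw (tool z) axis at world angle deg (mod 180), tool x straight down"""
    e,R,s=tool()
    best=None
    for k in (0,180):
        a=np.radians(deg+k);z=np.array([np.cos(a),np.sin(a),0]);x=np.array([0,0,-1.]);y=np.cross(z,x)
        rv=Ro.from_matrix(R.T@np.stack([x,y,z],1)).as_rotvec()
        if best is None or np.linalg.norm(rv)<np.linalg.norm(best):best=rv
    d=R.T@(np.array(p)-e)
    print('lin',(d/300).round(4),'rot',(best/.5).round(4),'mm',d.round(1),'deg',np.degrees(best).round(2))
def st():
    e,R,s=tool();print('t',round(s['time_s'],2),'tcp',e.round(2),'jaw',np.degrees(np.arctan2(R[1,2],R[0,2])).round(2),'down',R[:,0].round(3),'F',s['force'].round(2),'Ft',Ft(s['force']),'M',s['wrist_torque'].round(2),'g',round(s['grip_width']*85.4,1),'j',s['joints'].round(2))
TA=np.radians(76.55)
def Ft(f,a=None):
    a=TA if a is None else a
    u=np.array([np.cos(a),np.sin(a)]);return np.round([f[:2]@[u[1],-u[0]],f[:2]@u,f[2]],2) # tray x,y,z
E
python3 - <<'E'
from h import *
st()
P=cloud('t0');im=np.load('t0.npz')['im'];Z=P[...,2]
u=np.array([.2326,.9726]);mu=np.array([525.3,109.6])
m=(Z>81)&(Z<88);m[:, :190]=0;m[:,290:]=0;m[:170]=0;m[228:]=0
Q=P[m];s=(Q[:,:2]-mu)@u
for k in (79.5,26.5,-26.5,-79.5):
    q=Q[abs(s-k)<25];c=cv2.minEnclosingCircle(q[:,:2].astype(np.float32));print(k,q.mean(0).round(1),c)
# tray rim footprint
m=(Z>8)&(Z<30);m[:, :185]=0;m[:,295:]=0;m[:170]=0;m[230:]=0
print(cv2.minAreaRect(P[m][:,:2].astype(np.float32)))
m=(Z>38)&(Z<56);m[:, :190]=0;m[:,290:]=0;m[:170]=0;m[230:]=0
q=P[m][:,:2]-mu;s=q@u;print(np.histogram(s,bins=np.arange(-150,151,5)))
plan([531.5,135.4,150],-13.45)
E
```

```text
t 0.15 tcp [223.42 474.89 230.88] jaw 64.8 down [-0.001 -0.001 -1.   ] F [ 1.17 -0.38 -0.31] Ft [ 1.23 -0.1  -0.31] M [ 0.02  0.01 -0.04] g 85.3 j [ 0.91  0.31  1.5  -0.    1.33 -0.22]
79.5 [543.9 186.2  83.9] ((543.8699340820312, 186.22996520996094), 23.705955505371094)
26.5 [531.4 135.1  84. ] ((531.4019165039062, 135.19180297851562), 23.53508949279785)
-26.5 [519.4  83.8  84.1] ((519.122802734375, 83.5450439453125), 23.691967010498047)
-79.5 [506.9  31.9  84.1] ((506.67694091796875, 32.016624450683594), 23.689104080200195)
((494.5625, 118.93919372558594), (296.133544921875, 163.76925659179688), 77.28287506103516)
(array([ 0,  0,  0,  0, 39,  9,  0,  0,  1,  0,  0,  0,  1,  0,  0,  0,  0,
        0,  0,  1,  0,  1,  0,  0,  0,  0,  0,  1,  0,  0,  4,  0,  0,  1,
        0,  0,  0,  0,  0,  1,  4,  2,  0,  0,  0,  1,  0,  1,  0,  0,  0,
       27, 22,  0,  0,  0,  0,  0,  0,  0]), array([-150, -145, -140, -135, -130, -125, -120, -115, -110, -105, -100,
        -95,  -90,  -85,  -80,  -75,  -70,  -65,  -60,  -55,  -50,  -45,
        -40,  -35,  -30,  -25,  -20,  -15,  -10,   -5,    0,    5,   10,
         15,   20,   25,   30,   35,   40,   45,   50,   55,   60,   65,
         70,   75,   80,   85,   90,   95,  100,  105,  110,  115,  120,
        125,  130,  135,  140,  145,  150]))
lin [ 0.2699 -1.411  -0.5865] rot [ 2.7316e+00 -1.8000e-03  9.0000e-04] mm [  81.  -423.3 -176. ] deg [ 7.825e+01 -5.000e-02  3.000e-02]
```

```bash
python3 -m jog '[{"linear":[0.09,-0.47,-0.2],"rotation":[1,0,0],"grip":85},{"linear":[0.09,-0.47,-0.2],"rotation":[1,0,0],"grip":85},{"linear":[0.09,-0.47,-0.2],"rotation":[1,0,0],"grip":85},{"linear":[0.09,-0.47,-0.2],"rotation":[1,0,0],"grip":85}]' 30
python3 -c "
from h import *
st();plan([519.2,83.7,150],-13.45)"
```

```text
time_s: 0.48
eef_pos: [326.6, 358.4, 203.2]
ee_rot: [0.672, -0.218, 0.673, 0.217]
force: [0.0, -0.4, 0.7]
grip_width: 0.993
t 0.48 tcp [326.56 358.36 203.2 ] jaw 35.77 down [-0.001 -0.002 -1.   ] F [ 0.02 -0.41  0.69] Ft [ 0.12 -0.4   0.69] M [-0.02 -0.03 -0.  ] g 84.8 j [ 0.59  0.25  1.66 -0.    1.24 -0.03]
lin [ 0.1781 -1.1181 -0.0139] rot [ 1.7181 -0.0029  0.0029] mm [  53.4 -335.4   -4.2] deg [49.22 -0.08  0.08]
```

```bash
python3 -m jog '[{"linear":[0.09,-0.6,-0.01],"rotation":[1,0,0],"grip":85},{"linear":[0.09,-0.6,-0.01],"rotation":[1,0,0],"grip":85},{"linear":[0.09,-0.6,-0.01],"rotation":[1,0,0],"grip":85},{"linear":[0.09,-0.6,-0.01],"rotation":[1,0,0],"grip":85},{"linear":[0.09,-0.6,-0.01],"rotation":[1,0,0],"grip":85}]' 30
python3 -c "
from h import *
st();plan([519.2,83.7,140],-13.45)"
```

```text
time_s: 0.9
eef_pos: [431.1, 207.0, 175.5]
ee_rot: [0.705, -0.041, 0.707, 0.04]
force: [-0.3, 1.1, -0.2]
grip_width: 0.997
t 0.9 tcp [431.06 206.99 175.49] jaw 6.57 down [-0.002 -0.003 -1.   ] F [-0.26  1.05 -0.22] Ft [-0.5   0.96 -0.22] M [-0.02  0.05 -0.  ] g 85.2 j [ 0.2   0.27  1.71 -0.    1.16  0.09]
lin [ 0.1188 -0.4416  0.2451] rot [ 0.6988 -0.0031  0.0053] mm [  35.7 -132.5   73.5] deg [20.02 -0.09  0.15]
```

```bash
python3 -m jog '[{"linear":[0.12,-0.4416,0.2451],"rotation":[0.7,0,0.005],"grip":85},{"linear":[0.12,-0.4416,0.2451],"rotation":[0.7,0,0.005],"grip":85},{"linear":[0.12,-0.4416,0.2451],"rotation":[0.7,0,0.005],"grip":85},{"linear":[0.12,-0.4416,0.2451],"rotation":[0.7,0,0.005],"grip":85},{"linear":[0.12,-0.4416,0.2451],"rotation":[0.7,0,0.005],"grip":85},{"linear":[0.12,-0.4416,0.2451],"rotation":[0.7,0,0.005],"grip":85}]' 30
python3 -c "
from h import *
st();plan([519.2,83.7,140],-13.45);snap('wrist','w1')"
```

```text
time_s: 1.4
eef_pos: [519.4, 82.4, 138.8]
ee_rot: [0.701, 0.084, 0.703, -0.084]
force: [0.5, 0.3, -0.3]
grip_width: 0.994
t 1.4 tcp [519.38  82.44 138.78] jaw -13.63 down [-0.003  0.    -1.   ] F [ 0.47  0.33 -0.26] Ft [ 0.38  0.43 -0.26] M [0.05 0.01 0.02] g 84.9 j [-0.07  0.41  1.62 -0.    1.12  0.17]
lin [-0.0041  0.0039 -0.0016] rot [-0.0062 -0.0063  0.0013] mm [-1.2  1.2 -0.5] deg [-0.18 -0.18  0.04]
```

View pics/w1.png

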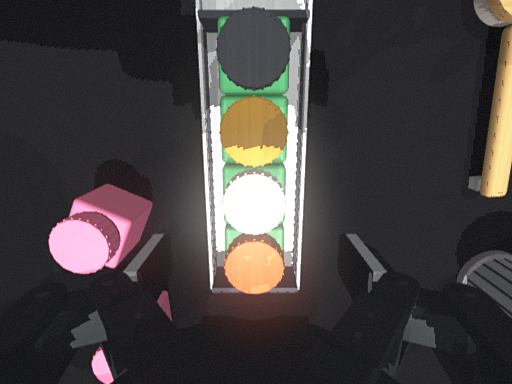

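```bash
python3 - <<'E'
from h import *
P=cloud('w1');Z=P[...,2]
u=np.array([.2326,.9726]);mu=np.array([525.3,109.6])
X=(P[...,:2]-mu)
for name,lo,hi in (('cap',80,88),):
  m=(Z>lo)&(Z<hi);q0=X[m];s=q0@u
  for k in (79.5,26.5,-26.5,-79.5):
    q=P[m][(abs(s-k)<25.5)&(abs(q0@[u[1],-u[0]])<40)];c=cv2.minEnclosingCircle(q[:,:2].astype(np.float32));print(k,len(q),q.mean(0).round(1),c)
m=(Z>44)&(Z<54);q0=X[m]; s=q0@u;t=q0@[u[1],-u[0]];k=abs(t)<35
print(np.histogram(s[k],bins=np.r_[-140:-90:2]),np.histogram(s[k],bins=np.r_[90:140:2]))
E
```

```text
79.5 4752 [543.2 187.4  83.7] ((543.127685546875, 187.20286560058594), 24.569175720214844)
26.5 3768 [531.  136.3  83.7] ((530.8936767578125, 135.65267944335938), 24.504417419433594)
-26.5 3075 [518.9  85.3  83.7] ((518.2642211914062, 84.11817169189453), 24.799560546875)
-79.5 2576 [506.7  34.2  83.6] ((506.3372497558594, 32.871307373046875), 24.69857406616211)
(array([ 0,  0,  0,  0,  0, 14, 84, 76, 58,  0,  0,  0,  0,  0,  0,  0,  0,
        0,  0,  0,  0,  0,  0,  0]), array([-140, -138, -136, -134, -132, -130, -128, -126, -124, -122, -120,
       -118, -116, -114, -112, -110, -108, -106, -104, -102, -100,  -98,
        -96,  -94,  -92])) (array([  0,   0,   0,   0,   0,   0,   0,   0,  25, 116, 160, 153,   0,
         0,   0,   0,   0,   0,   0,   0,   0,   0,   0,   0]), array([ 90,  92,  94,  96,  98, 100, 102, 104, 106, 108, 110, 112, 114,
       116, 118, 120, 122, 124, 126, 128, 130, 132, 134, 136, 138]))
```

```bash
python3 -c "
from h import *
plan([518.9,84.3,61.5],-13.45)"
```

```text
lin [ 2.593e-01  2.500e-03 -1.000e-04] rot [-0.0028 -0.0052  0.0008] mm [77.8  0.8 -0. ] deg [-0.08 -0.15  0.02]
```

```bash
python3 -m jog '[{"linear":[0.1,0.0025,0],"rotation":[0,-0.005,0],"grip":85},{"linear":[0.18,0.0025,0],"rotation":[0,-0.005,0],"grip":85},{"linear":[0.23,0.0025,0],"rotation":[0,-0.005,0],"grip":85},{"linear":[0.26,0.0025,0],"rotation":[0,-0.005,0],"grip":85},{"linear":[0.26,0.0025,0],"rotation":[0,-0.005,0],"grip":60},{"linear":[0.26,0.0025,0],"rotation":[0,-0.005,0],"grip":55},{"linear":[0.26,0.0025,0],"rotation":[0,-0.005,0],"grip":52}]' 20
python3 -c "
from h import *
st();plan([518.9,84.3,61.5],-13.45);snap('scene','s1');crop('s1',180,120,320,220,5,'s1c')"
```

```text
time_s: 2.03
eef_pos: [519.5, 84.7, 62.6]
ee_rot: [0.703, 0.083, 0.701, -0.083]
force: [-0.4, 0.1, -0.0]
grip_width: 0.615
t 2.03 tcp [519.52  84.68  62.55] jaw -13.49 down [ 0.002 -0.    -1.   ] F [-0.44  0.08 -0.04] Ft [-0.45 -0.03 -0.04] M [ 0.04  0.02 -0.  ] g 52.5 j [-0.06  0.51  1.69 -0.    0.94  0.17]
lin [ 0.0035 -0.0017 -0.0017] rot [-0.0013  0.0041  0.    ] mm [ 1.1 -0.5 -0.5] deg [-0.04  0.12  0.  ]
```

View pics/s1c.png

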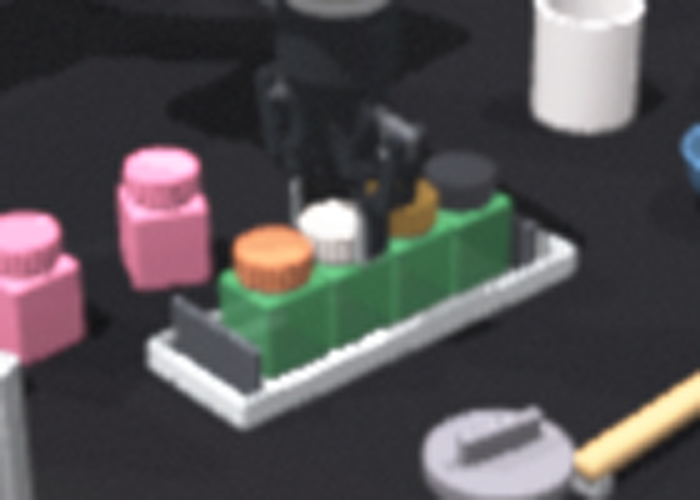

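```bash
python3 -m jog '[{"linear":[0,0,0],"rotation":[0,0,0],"grip":49},{"linear":[0,0,0],"rotation":[0,0,0],"grip":47},{"linear":[-0.002,0,0],"rotation":[0,0,0],"grip":44},{"linear":[-0.004,0,0],"rotation":[0,0,0],"grip":44}]' 25
python3 -c "
from h import *
st()"
```

```text
time_s: 2.42
eef_pos: [519.5, 84.5, 63.9]
ee_rot: [0.703, 0.083, 0.701, -0.083]
force: [0.5, -0.4, -1.0]
grip_width: 0.55
t 2.42 tcp [519.55  84.54  63.88] jaw -13.5 down [ 0.002 -0.001 -1.   ] F [ 0.46 -0.4  -1.01] Ft [ 0.54 -0.28 -1.01] M [-0.03 -0.01 -0.03] g 47.0 j [-0.06  0.51  1.69 -0.    0.94  0.17]
```

```bash
python3 -m jog '[{"linear":[0,-0.004,0],"rotation":[0,0,0],"grip":44},{"linear":[0,-0.008,0],"rotation":[0,0,0],"grip":44},{"linear":[0,-0.012,0],"rotation":[0,0,0],"grip":44},{"linear":[0,-0.016,0],"rotation":[0,0,0],"grip":44},{"linear":[0,-0.02,0],"rotation":[0,0,0],"grip":44},{"linear":[0,-0.024,0],"rotation":[0,0,0],"grip":44},{"linear":[0,-0.028,0],"rotation":[0,0,0],"grip":44},{"linear":[0,-0.032,0],"rotation":[0,0,0],"grip":44},{"linear":[0,-0.036,0],"rotation":[0,0,0],"grip":44}]' 25
python3 -c "
from h import *
st()"
```

```text
time_s: 3.17
eef_pos: [517.0, 73.9, 63.9]
ee_rot: [0.703, 0.083, 0.701, -0.083]
force: [0.2, 1.2, -1.3]
grip_width: 0.55
t 3.17 tcp [516.99  73.91  63.86] jaw -13.5 down [ 0.002 -0.001 -1.   ] F [ 0.24  1.24 -1.3 ] Ft [-0.05  1.26 -1.3 ] M [ 0.3  -0.03  0.01] g 47.0 j [-0.08  0.5   1.7  -0.    0.93  0.15]
```

```bash
python3 -m jog '[{"linear":[0,-0.003,0],"rotation":[0,0,0],"grip":44},{"linear":[0,-0.006,0],"rotation":[0,0,0],"grip":44},{"linear":[0,-0.009,0],"rotation":[0,0,0],"grip":44},{"linear":[0,-0.012,0],"rotation":[0,0,0],"grip":44}]' 25
python3 -c "
from h import *
st()"
python3 -m jog '[{"linear":[0,-0.003,0],"rotation":[0,0,0],"grip":44}]' 25 |sed -n '2p;4p'
python3 -m jog '[{"linear":[0,-0.003,0],"rotation":[0,0,0],"grip":44}]' 25 |sed -n '2p;4p'
```

```text
time_s: 3.5
eef_pos: [516.1, 70.4, 63.9]
ee_rot: [0.703, 0.083, 0.701, -0.083]
force: [1.2, 1.8, -2.0]
grip_width: 0.551
t 3.5 tcp [516.11  70.36  63.85] jaw -13.5 down [ 0.002 -0.    -1.   ] F [ 1.18  1.81 -1.99] Ft [ 0.73  2.04 -1.99] M [ 0.31 -0.1  -0.06] g 47.1 j [-0.09  0.5   1.71 -0.    0.93  0.15]
eef_pos: [515.9, 69.4, 63.9]
force: [0.2, 2.2, 0.3]
eef_pos: [515.7, 68.4, 63.9]
force: [0.1, 2.3, -1.2]
```

```bash
python3 -m jog '[{"linear":[0,-0.002,0],"rotation":[0,0,0],"grip":44}]' 25 |sed -n '2p;4p'
python3 -c "
from h import *
st()"

```

```text
eef_pos: [515.5, 67.7, 63.9]
force: [0.8, 1.1, -1.6]
t 3.75 tcp [515.49  67.73  63.88] jaw -13.5 down [ 0.002 -0.    -1.   ] F [ 0.77  1.09 -1.6 ] Ft [ 0.49  1.24 -1.6 ] M [ 0.31 -0.04  0.03] g 47.5 j [-0.09  0.5   1.71 -0.    0.93  0.14]
```

```bash
python3 -m jog '[{"linear":[0,-0.002,0],"rotation":[0,0,0],"grip":44}]' 25 |sed -n '2p;4p'

```

```text
eef_pos: [515.3, 67.1, 63.9]
force: [1.0, 2.1, -0.0]
```

```bash
python3 -m jog '[{"linear":[0,-0.002,0],"rotation":[0,0,0],"grip":44}]' 25 |sed -n '2p;4p'

```

```text
eef_pos: [515.2, 66.4, 63.9]
force: [-0.5, 2.1, -1.5]
```

```bash
python3 -m jog '[{"linear":[0,-0.0015,0],"rotation":[0,0,0],"grip":44}]' 25 |sed -n '2p;4p'

```

```text
eef_pos: [515.1, 66.1, 63.9]
force: [1.6, 4.8, 0.3]
```

```bash
python3 -m jog '[{"linear":[0,-0.0015,0],"rotation":[0,0,0],"grip":44}]' 25 |sed -n '2p;4p'
python3 -c "
from h import *
st();snap('wrist','w2');st()"

```

```text
eef_pos: [515.1, 66.1, 64.1]
force: [0.5, 6.4, 0.5]
t 4.08 tcp [515.11  66.09  64.05] jaw -13.53 down [ 0.003  0.001 -1.   ] F [0.52 6.35 0.47] Ft [-0.98  6.3   0.47] M [ 1.08 -0.16 -0.01] g 47.0 j [-0.1   0.5   1.71  0.    0.93  0.14]
t 4.13 tcp [515.12  66.12  64.07] jaw -13.53 down [ 0.003  0.001 -1.   ] F [ 0.72  5.39 -0.46] Ft [-0.55  5.41 -0.46] M [ 0.84 -0.17  0.03] g 47.4 j [-0.1   0.5   1.71  0.    0.93  0.14]
```

View pics/w2.png

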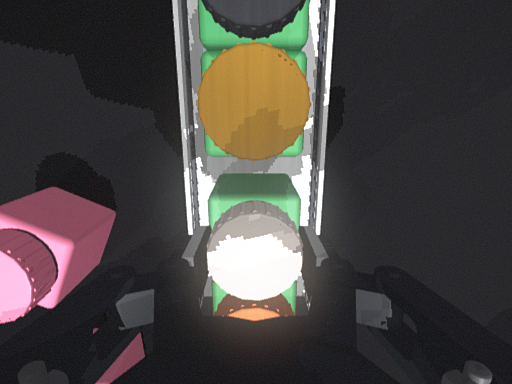

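```bash
python3 -m jog '[{"linear":[0,0,0],"rotation":[0,0,0],"grip":44},{"linear":[0,0,0],"rotation":[0,0,0],"grip":50},{"linear":[0,0,0],"rotation":[0,0,0],"grip":60},{"linear":[-0.01,0,0],"rotation":[0,0,0],"grip":72},{"linear":[-0.08,0,0],"rotation":[0,0,0],"grip":85},{"linear":[-0.18,0,0],"rotation":[0,0,0],"grip":85},{"linear":[-0.25,0,0],"rotation":[0,0,0],"grip":85}]' 25
python3 - <<'E'
from h import *
st();snap('wrist','w3')
P=cloud('w3');Z=P[...,2]
u=np.array([.2326,.9726]);mu=np.array([525.3,109.6])
X=(P[...,:2]-mu)
m=(Z>80)&(Z<88);q0=X[m];s=q0@u
for k in (79.5,26.5,-45,-98):
    q=P[m][(abs(s-k)<25.5)&(abs(q0@[u[1],-u[0]])<40)]
    if len(q)>50: c=cv2.minEnclosingCircle(q[:,:2].astype(np.float32));print(k,len(q),q.mean(0).round(1),c,(np.array(c[0])-mu)@u)
plan([530.9,135.8,61.5],-13.45)
E
```

```text
time_s: 4.72
eef_pos: [515.2, 65.8, 141.2]
ee_rot: [0.704, 0.084, 0.701, -0.083]
force: [0.3, -0.4, 0.1]
grip_width: 0.995
t 4.72 tcp [515.21  65.82 141.23] jaw -13.53 down [ 0.004  0.    -1.   ] F [ 0.28 -0.37  0.12] Ft [ 0.36 -0.29  0.12] M [-0.01 -0.   -0.03] g 85.0 j [-0.1   0.39  1.64  0.    1.11  0.14]
79.5 3885 [542.1 182.7  83.7] ((543.0358276367188, 186.8958740234375), 24.412534713745117) 79.30332058349612
26.5 3941 [531.  136.2  83.7] ((530.7908935546875, 135.4783477783203), 24.511560440063477) 26.446462890014665
-45 3001 [513.9  67.4  83.6] ((513.6997680664062, 66.19745635986328), 24.658288955688477) -44.911527892150865
-98 2528 [502.5  16.8  83.6] ((501.9506530761719, 15.650040626525879), 24.72625160217285) -96.80678858112334
lin [ 0.2784  0.2373 -0.0123] rot [-0.0024  0.0208 -0.0046] mm [83.5 71.2 -3.7] deg [-0.07  0.6  -0.13]
```

View pics/w3.png

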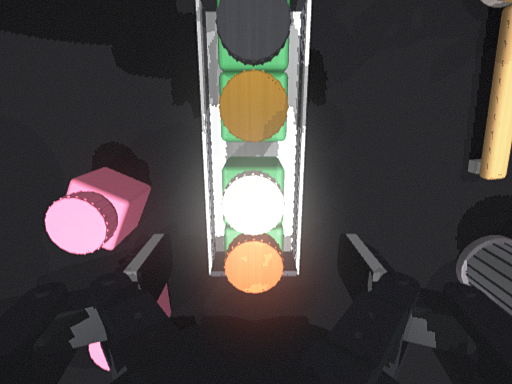

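```bash
python3 -m jog '[{"linear":[0,0.12,-0.012],"rotation":[0,0.02,0],"grip":85},{"linear":[0.02,0.237,-0.012],"rotation":[0,0.02,0],"grip":85},{"linear":[0.1,0.237,-0.012],"rotation":[0,0.02,0],"grip":85},{"linear":[0.2,0.237,-0.012],"rotation":[0,0.02,0],"grip":85},{"linear":[0.26,0.237,-0.012],"rotation":[0,0.02,0],"grip":85},{"linear":[0.274,0.237,-0.012],"rotation":[0,0.02,0],"grip":70},{"linear":[0.274,0.237,-0.012],"rotation":[0,0.02,0],"grip":55},{"linear":[0.274,0.237,-0.012],"rotation":[0,0.02,0],"grip":51}]' 20
python3 -c "
from h import *
st()"
```

```text
time_s: 5.43
eef_pos: [531.6, 135.5, 63.9]
ee_rot: [0.703, 0.084, 0.701, -0.082]
force: [0.0, -0.1, 0.1]
grip_width: 0.606
t 5.43 tcp [531.57 135.53  63.88] jaw -13.53 down [ 0.002  0.002 -1.   ] F [ 0.   -0.12  0.12] Ft [ 0.03 -0.12  0.12] M [ 0.01 -0.04 -0.02] g 51.8 j [0.04 0.55 1.62 0.   0.97 0.27]
```

```bash
python3 -m jog '[{"linear":[0.003,0,0],"rotation":[0,0,0],"grip":49},{"linear":[0.003,0,0],"rotation":[0,0,0],"grip":47},{"linear":[0,0,0],"rotation":[0,0,0],"grip":44},{"linear":[-0.001,0,0],"rotation":[0,0,0],"grip":44}]' 25
python3 -c "
from h import *
st()"
python3 -m jog '[{"linear":[0,0.002,0],"rotation":[0,0,0],"grip":44},{"linear":[0,0.004,0],"rotation":[0,0,0],"grip":44}]' 25 |sed -n '2p;4p'
python3 -m jog '[{"linear":[0,0.002,0],"rotation":[0,0,0],"grip":44}]' 25 |sed -n '2p;4p'

```

```text
time_s: 5.77
eef_pos: [531.8, 135.5, 64.8]
ee_rot: [0.703, 0.084, 0.701, -0.082]
force: [0.7, -0.0, -0.9]
grip_width: 0.552
t 5.77 tcp [531.83 135.5   64.78] jaw -13.53 down [ 0.003  0.002 -1.   ] F [ 0.69 -0.02 -0.93] Ft [ 0.68  0.14 -0.93] M [-0.05 -0.16  0.04] g 47.2 j [0.03 0.55 1.62 0.   0.97 0.27]
eef_pos: [532.1, 136.6, 64.8]
force: [-0.3, -1.8, -1.1]
eef_pos: [532.3, 137.0, 64.8]
force: [-0.1, -2.0, -0.0]
```

```bash
python3 -m jog '[{"linear":[0,0.0017,0],"rotation":[0,0,0],"grip":44}]' 25 |sed -n '2p;4p'

```

```text
eef_pos: [532.3, 137.4, 64.8]
force: [-0.4, -2.4, -1.2]
```

```bash
python3 -m jog '[{"linear":[0,0.0017,0],"rotation":[0,0,0],"grip":44}]' 25 |sed -n '2p;4p'

```

```text
eef_pos: [532.5, 137.7, 64.9]
force: [-1.6, -3.2, 0.5]
```

```bash
python3 -m jog '[{"linear":[0,0.0017,0],"rotation":[0,0,0],"grip":44}]' 25 |sed -n '2p;4p'

```

```text
eef_pos: [532.6, 138.0, 64.9]
force: [-2.2, -2.8, 1.1]
```

```bash
python3 -m jog '[{"linear":[0,0.0015,0],"rotation":[0,0,0],"grip":44}]' 25 |sed -n '2p;4p'

```

```text
eef_pos: [532.7, 138.3, 65.0]
force: [-0.9, -3.2, -0.3]
```

```bash
python3 -m jog '[{"linear":[0,0.0017,0],"rotation":[0,0,0],"grip":44}]' 25 |sed -n '2p;4p'

```

```text
eef_pos: [532.8, 138.8, 65.0]
force: [0.2, -2.4, -0.6]
```

```bash
python3 -m jog '[{"linear":[0,0.0017,0],"rotation":[0,0,0],"grip":44}]' 25 |sed -n '2p;4p'

```

```text
eef_pos: [532.8, 138.9, 65.0]
force: [-2.2, -7.6, 2.1]
```

```bash
python3 -m jog '[{"linear":[0,0.0017,0],"rotation":[0,0,0],"grip":44}]' 25 |sed -n '2p;4p'

```

```text
eef_pos: [532.9, 138.9, 65.0]
force: [-2.6, -8.0, 2.1]
```

```bash
python3 -m jog '[{"linear":[0,0,0],"rotation":[0,0,0],"grip":44},{"linear":[0,-0.0007,0],"rotation":[0,0,0],"grip":50},{"linear":[0,-0.0007,0],"rotation":[0,0,0],"grip":60},{"linear":[-0.01,0,0],"rotation":[0,0,0],"grip":72},{"linear":[-0.08,0,0],"rotation":[0,0,0],"grip":85},{"linear":[-0.18,-0.05,0],"rotation":[0,0,0],"grip":85},{"linear":[-0.3,-0.14,0],"rotation":[0,0,0],"grip":85},{"linear":[-0.3,-0.14,0],"rotation":[0,0,0],"grip":85}]' 25
python3 - <<'E'
from h import *
st();snap('wrist','w4');snap('top','t4')
u=np.array([.2326,.9726]);mu=np.array([525.3,109.6])
for f in('w4','t4'):
  P=cloud(f);Z=P[...,2]
  X=(P[...,:2]-mu)
  m=(Z>80)&(Z<88);q0=X[m];s=q0@u
  for k in (83,30,-45,-97):
    q=P[m][(abs(s-k)<25.5)&(abs(q0@[u[1],-u[0]])<40)]
    if len(q)>50: c=cv2.minEnclosingCircle(q[:,:2].astype(np.float32));print(k,len(q),q.mean(0).round(1),c,(np.array(c[0])-mu)@u)
E
```

```text
time_s: 7.27
eef_pos: [524.8, 96.2, 160.9]
ee_rot: [0.706, 0.083, 0.698, -0.084]
force: [0.4, -0.3, 0.2]
grip_width: 0.991
t 7.27 tcp [524.83  96.21 160.87] jaw -13.55 down [ 0.011 -0.003 -1.   ] F [ 0.44 -0.35  0.22] Ft [ 0.51 -0.24  0.22] M [-0.03 -0.07 -0.04] g 84.7 j [-0.04  0.39  1.58 -0.    1.16  0.2 ]
83 3574 [543.7 189.1  83.7] ((543.5398559570312, 188.74624633789062), 24.49531364440918) 81.22022968383791
30 2931 [531.2 138.8  83.7] ((530.9050903320312, 137.96176147460938), 24.543676376342773) 28.888393221435564
-45 2306 [514.   67.7  83.6] ((513.82666015625, 66.47115325927734), 24.793909072875977) -44.61581518768309
-97 1980 [502.6  17.   83.6] ((501.9475402832031, 15.685417175292969), 24.577207565307617) -96.77310538543699
-97 122 [500.4  10.4  83.6] ((502.58905029296875, 14.219871520996094), 24.058929443359375) -98.04927986053465
```

View pics/w4.png

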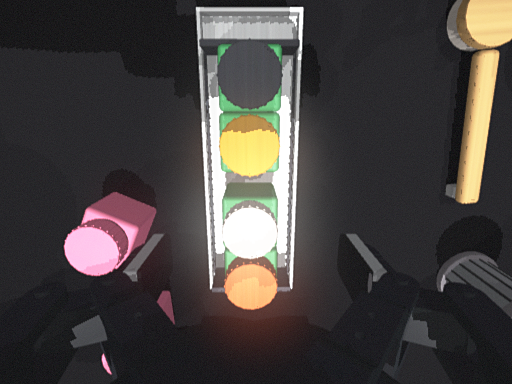

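```bash
python3 - <<'E'
from h import *
crop('w4',190,30,310,190,4.5,'w4a')
crop('w4',190,150,310,310,4.5,'w4b')
a=cv2.imread('pics/w4a.png');b=cv2.imread('pics/w4b.png');cv2.imwrite('pics/w4ab.png',cv2.resize(np.hstack([a,b]),None,fx=.72,fy=.72))
u=np.array([.2326,.9726]);mu=np.array([525.3,109.6])
P=cloud('w4');Z=P[...,2];X=P[...,:2]-mu;S=X@u;T=X@[u[1],-u[0]]
# body top surface (z~62) extents
m=(Z>58)&(Z<66)&(abs(T)<27);print(np.histogram(S[m],bins=np.arange(-130,120,2)))
for c in (248,230,268):
  print([(v,round(S[v,c],1),round(Z[v,c])) for v in range(35,300,2)])
E
```

```text
(array([  0,   0,   0,   0,   0,   0,   0,   0,   0,   0,   0,   0,   0,
         0,   0,   2,   2,   5,   4,  12,  12,  16,  24,  28,  34,  56,
        48,  45,  35,   8,   5,   5,   7,   3,   0,   0,   0,   0,   0,
         0,   0,   0,   0,   2,   4,  10,  15,  15,  25,  32,  39,  53,
        63,  92, 139,  98,   0,   0,   0,   0,   0,   0,   0,   0,   0,
         0,   6,  40,  40,  33,  22,  15,  12,   6,   1,   0,   1,   0,
         0,   0,   2,   0,   4,   8,  16,  17,  39,  31,  50,  72,  74,
       154,  69, 166,  81,  86,  55,  41,  41,  16,  15,   8,   8,   0,
         1,   0,   0,   0,   0,   0,   0,   7,  13,  17,  36,  42,  51,
        65,   7,   0,   0,   0,   0,   0]), array([-130, -128, -126, -124, -122, -120, -118, -116, -114, -112, -110,
       -108, -106, -104, -102, -100,  -98,  -96,  -94,  -92,  -90,  -88,
        -86,  -84,  -82,  -80,  -78,  -76,  -74,  -72,  -70,  -68,  -66,
        -64,  -62,  -60,  -58,  -56,  -54,  -52,  -50,  -48,  -46,  -44,
        -42,  -40,  -38,  -36,  -34,  -32,  -30,  -28,  -26,  -24,  -22,
        -20,  -18,  -16,  -14,  -12,  -10,   -8,   -6,   -4,   -2,    0,
          2,    4,    6,    8,   10,   12,   14,   16,   18,   20,   22,
         24,   26,   28,   30,   32,   34,   36,   38,   40,   42,   44,
         46,   48,   50,   52,   54,   56,   58,   60,   62,   64,   66,
         68,   70,   72,   74,   76,   78,   80,   82,   84,   86,   88,
         90,   92,   94,   96,   98,  100,  102,  104,  106,  108,  110,
        112,  114,  116,  118]))Traceback (most recent call last):
  File "<stdin>", line 10, in <module>
ValueError: cannot convert float NaN to integer
```

View pics/w4ab.png

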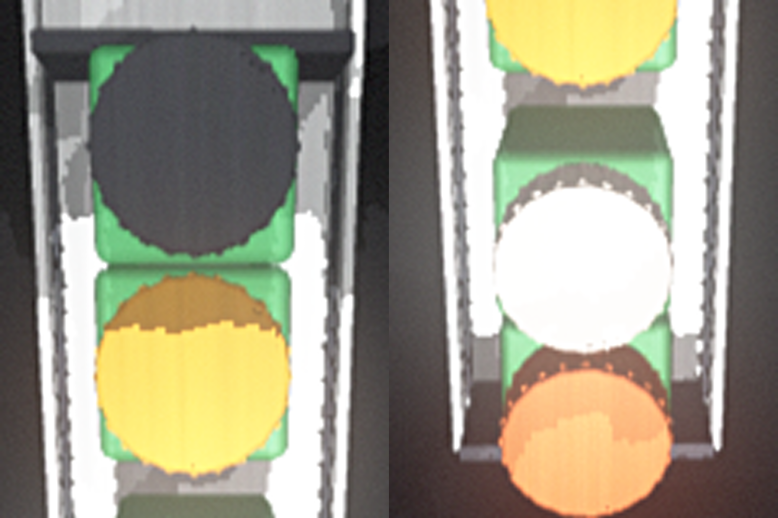

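```bash
python3 - <<'E'
from h import *
u=np.array([.2326,.9726]);mu=np.array([525.3,109.6])
for f in ('w1','w4'):
  P=cloud(f);Z=P[...,2];X=P[...,:2]-mu;S=X@u;T=X@[u[1],-u[0]]
  m=(Z>25)&(Z<43)&(abs(T)>28)&(abs(T)<40)&(S>90)&(S<125);print(f,m.sum(),np.percentile(S[m],[5,25,50,75,95]).round(2) if m.sum() else '')
  m=(Z>44.5)&(Z<48)&(abs(T)<40)&(S>90)&(S<125);print('top+',m.sum(),np.percentile(S[m],[1,5,50,95,99]).round(2))
  m=(Z>43)&(Z<48)&(abs(T)<40)&(S>-140)&(S<-100);print('top-',m.sum(),np.percentile(S[m],[1,5,50,95,99]).round(2))
  # jar tops z 59-63 edge lines, |T|<20
  m=(Z>60.5)&(Z<63)&(abs(T)<24)
  for lo,hi in ((88,112),(40,68),(0,12),(-30,-10),(-32,0)):
    k=m&(S>lo)&(S<hi);print(lo,hi,k.sum(),np.percentile(S[k],[1,3,50,97,99]).round(2) if k.sum() else '')
E
```

```text
w1 199 [107.35 107.52 107.65 107.81 108.01]
top+ 551 [107.55 107.96 110.92 113.35 113.57]
top- 311 [-128.47 -128.1  -125.37 -122.85 -122.62]
88 112 107 [ 94.64  96.52 101.07 104.1  104.3 ]
40 68 774 [41.27 42.11 55.64 65.97 67.24]
0 12 123 [ 2.35  2.37  5.48 10.36 11.1 ]
-30 -10 85 [-20.07 -18.59 -12.84 -10.3  -10.23]
-32 0 414 [-18.   -15.71  -5.6   -1.59  -1.49]
w4 116 [107.5  107.6  107.68 107.79 107.95]
top+ 431 [107.53 107.83 111.05 112.93 113.04]
top- 137 [-129.06 -128.52 -125.55 -122.85 -122.7 ]
88 112 145 [ 94.61  95.99 103.   105.85 105.9 ]
40 68 633 [42.22 43.09 56.07 67.06 67.84]
0 12 77 [ 4.25  4.34  7.24 11.53 11.58]
-30 -10 296 [-29.88 -29.28 -23.14 -19.63 -19.54]
-32 0 316 [-31.71 -30.76 -23.27 -19.64 -19.55]
```

The jars are parted, but the depth data puts the gap at about 21 to 21.5 mm: both held jars settled back slightly on release. I'll re-grip each one while it stands flat and push the last millimetre.

```bash
python3 -c "
from h import *
plan([531.6,138.2,63],-13.45)"
```

```text
lin [ 0.312   0.1374 -0.0071] rot [-0.0039  0.0109  0.0017] mm [93.6 41.2 -2.1] deg [-0.11  0.31  0.05]
```

```bash
python3 -m jog '[{"linear":[0.1,0.137,-0.007],"rotation":[0,0.011,0],"grip":85},{"linear":[0.17,0.137,-0.007],"rotation":[0,0.011,0],"grip":85},{"linear":[0.25,0.137,-0.007],"rotation":[0,0.011,0],"grip":85},{"linear":[0.3,0.137,-0.007],"rotation":[0,0.011,0],"grip":80},{"linear":[0.313,0.137,-0.007],"rotation":[0,0.011,0],"grip":65},{"linear":[0.313,0.137,-0.007],"rotation":[0,0.011,0],"grip":55},{"linear":[0.313,0.137,-0.007],"rotation":[0,0.011,0],"grip":51},{"linear":[0.313,0.137,-0.007],"rotation":[0,0.011,0],"grip":51}]' 20
python3 -c "
from h import *
st()"
python3 -m jog '[{"linear":[0,0,0],"rotation":[0,0,0],"grip":48},{"linear":[0,0,0],"rotation":[0,0,0],"grip":46},{"linear":[0,0,0],"rotation":[0,0,0],"grip":43}]' 40
python3 -c "
from h import *
st()"
```

```text
time_s: 8.03
eef_pos: [532.2, 138.2, 63.6]
ee_rot: [0.703, 0.083, 0.702, -0.084]
force: [0.5, -0.1, 0.6]
grip_width: 0.595
t 8.03 tcp [532.17 138.22  63.64] jaw -13.56 down [ 0.001 -0.001 -1.   ] F [ 0.46 -0.09  0.58] Ft [0.47 0.02 0.58] M [ 0.02 -0.02  0.05] g 50.8 j [ 0.04  0.55  1.62 -0.    0.97  0.28]
time_s: 8.28
eef_pos: [532.5, 138.3, 64.6]
ee_rot: [0.703, 0.083, 0.701, -0.084]
force: [-2.5, 1.1, 6.1]
grip_width: 0.545
t 8.28 tcp [532.49 138.25  64.64] jaw -13.57 down [ 0.003 -0.001 -1.   ] F [-2.54  1.13  6.13] Ft [-2.73  0.51  6.13] M [ 0.01  0.39 -0.  ] g 46.5 j [ 0.04  0.55  1.62 -0.    0.97  0.28]
```

```bash
python3 -m jog '[{"linear":[0,0,0],"rotation":[0,0,0],"grip":43}]' 40 | sed -n '2p;4p'
python3 -m jog '[{"linear":[0,0.0015,0],"rotation":[0,0,0],"grip":43}]' 40 | sed -n '2p;4p'

```

```text
eef_pos: [532.6, 138.3, 65.0]
force: [0.1, -0.0, -2.5]
eef_pos: [532.7, 138.5, 65.2]
force: [-1.7, -2.5, -0.4]
```

```bash
python3 -m jog '[{"linear":[0,0.002,0],"rotation":[0,0,0],"grip":43}]' 40 | sed -n '2p;4p'

```

```text
eef_pos: [532.8, 138.8, 65.2]
force: [-1.5, -3.9, 0.9]
```

```bash
python3 -m jog '[{"linear":[0,0.002,0],"rotation":[0,0,0],"grip":43}]' 40 | sed -n '2p;4p'

```

```text
eef_pos: [532.9, 138.8, 65.2]
force: [-3.2, -6.5, 2.6]
```

```bash
python3 -m jog '[{"linear":[0,0.002,0],"rotation":[0,0,0],"grip":43}]' 40 | sed -n '2p;4p'
python3 -c "
from h import *
st()"

```

```text
eef_pos: [532.8, 138.8, 65.2]
force: [-1.8, -5.4, 1.4]
t 8.7 tcp [532.84 138.81  65.2 ] jaw -13.55 down [ 0.002 -0.004 -1.   ] F [-1.83 -5.35  1.41] Ft [-0.54 -5.63  1.41] M [-0.89  0.3  -0.  ] g 46.2 j [ 0.04  0.55  1.61 -0.    0.98  0.28]
```

```bash
python3 -m jog '[{"linear":[0,0.0035,0],"rotation":[0,0,0],"grip":43},{"linear":[0.002,0.0035,0],"rotation":[0,0,0],"grip":43}]' 40 | sed -n '2p;4p'
python3 -c "
from h import *
st()"

```

```text
eef_pos: [533.0, 138.8, 64.8]
force: [-2.4, -8.7, 4.7]
t 8.87 tcp [533.01 138.81  64.84] jaw -13.54 down [ 0.002 -0.006 -1.   ] F [-2.41 -8.72  4.71] Ft [-0.31 -9.04  4.71] M [-1.4   0.51 -0.03] g 46.5 j [ 0.04  0.55  1.61 -0.01  0.98  0.29]
```

Firm stop at 9 N. I'll release it, raise the gripper and go over jar_c.

```bash
python3 -m jog '[{"linear":[0,0,0],"rotation":[0,0,0],"grip":43},{"linear":[0,0,0],"rotation":[0,0,0],"grip":50},{"linear":[0,0,0],"rotation":[0,0,0],"grip":60},{"linear":[-0.01,0,0],"rotation":[0,0,0],"grip":72},{"linear":[-0.08,0,0],"rotation":[0,0,0],"grip":85},{"linear":[-0.18,0,0],"rotation":[0,0.01,0],"grip":85},{"linear":[-0.25,-0.05,0],"rotation":[0,0.01,0],"grip":85},{"linear":[-0.25,-0.14,0],"rotation":[0,0.01,0],"grip":85},{"linear":[-0.25,-0.15,0],"rotation":[0,0.01,0],"grip":85}]' 20
cat >> h.py <<'E'
def gap(f):
  u=np.array([.2326,.9726]);mu=np.array([525.3,109.6])
  P=cloud(f);Z=P[...,2];X=P[...,:2]-mu;S=X@u;T=X@[u[1],-u[0]]
  m=(Z>60.5)&(Z<63)&(abs(T)<24)
  r=[]
  for lo,hi,p in ((88,112,97),(0,20,3),(-35,-5,97)):
    k=m&(S>lo)&(S<hi);r.append(np.percentile(S[k],p))
  print('a+ edge',r[0].round(2),'b- edge',r[1].round(2),'c+ edge',r[2].round(2),'gap~',(r[1]-r[2]-2.85).round(2),'mid s',((r[1]+r[2])/2).round(2))
  m=(Z>80)&(Z<88)&(abs(T)<40)
  for k in (82,29,-45,-97):
    q=m&(abs(S-k)<25.7)
    if q.sum()>300: print(k,S[q].mean().round(2),T[q].mean().round(2),q.sum())
E
python3 - <<'E'
from h import *
st();snap('wrist','w5')
gap('w4');gap('w5')
plan([515.0,65.9,63],-13.45)
E
```

```text
time_s: 9.62
eef_pos: [522.5, 93.4, 141.5]
ee_rot: [0.702, 0.082, 0.702, -0.086]
force: [-0.4, -0.6, -2.0]
grip_width: 0.996
t 9.62 tcp [522.49  93.35 141.51] jaw -13.61 down [-0.001 -0.005 -1.   ] F [-0.37 -0.56 -2.02] Ft [-0.23 -0.63 -2.02] M [0.   0.02 0.03] g 85.0 j [-0.04  0.41  1.6  -0.01  1.13  0.2 ]
a+ edge 105.85 b- edge 4.34 c+ edge -19.65 gap~ 21.15 mid s -7.65
82 81.57 -0.62 3582
29 29.79 -1.1 2931
-45 -43.38 -1.27 2306
-97 -95.33 -0.57 1980
a+ edge 106.29 b- edge 4.65 c+ edge -19.9 gap~ 21.7 mid s -7.63
82 81.89 -0.54 4443
29 29.74 -0.68 3549
-45 -43.28 -1.17 2719
-97 -95.17 -0.54 2276
lin [ 0.2596 -0.0957 -0.0012] rot [-0.0069 -0.0023  0.0104] mm [ 77.9 -28.7  -0.4] deg [-0.2  -0.06  0.3 ]
```

```bash
python3 - <<'E'
from h import *
u=np.array([.2326,.9726]);mu=np.array([525.3,109.6])
for f in('w1','w3','w4','w5'):
  P=cloud(f);Z=P[...,2];X=P[...,:2]-mu;S=X@u;T=X@[u[1],-u[0]]
  m=(Z>82.8)&(Z<86)&(abs(T)<40)
  r=[]
  for k in ((79,26,-27,-80) if f=='w1' else (82,29,-45,-97)):
    q=m&(abs(S-k)<25.7)
    # S extents per central T strip
    qq=q&(abs(T+.7)<4); r.append((S[q].mean().round(2),S[qq].min().round(2),S[qq].max().round(2),np.median(Z[q]).round(2)))
  print(f,r)
E
```

```text
w1 [(np.float64(80.03), np.float64(55.91), np.float64(102.85), np.float64(83.85)), (np.float64(27.19), np.float64(3.26), np.float64(50.28), np.float64(83.83)), (np.float64(-25.53), np.float64(-49.7), np.float64(-2.29), np.float64(83.8)), (np.float64(-78.35), np.float64(-102.99), np.float64(-55.52), np.float64(83.76))]
w3 [(np.float64(75.34), np.float64(56.31), np.float64(90.34), np.float64(83.86)), (np.float64(27.22), np.float64(3.72), np.float64(49.8), np.float64(83.83)), (np.float64(-44.09), np.float64(-67.83), np.float64(-20.85), np.float64(83.75)), (np.float64(-96.31), np.float64(-120.64), np.float64(-73.52), np.float64(83.74))]
w4 [(np.float64(81.61), np.float64(58.14), np.float64(104.41), np.float64(83.87)), (np.float64(29.63), np.float64(5.61), np.float64(52.34), np.float64(83.79)), (np.float64(-43.87), np.float64(-67.82), np.float64(-19.82), np.float64(83.76)), (np.float64(-96.23), np.float64(-120.46), np.float64(-72.51), np.float64(83.74))]
w5 [(np.float64(81.92), np.float64(58.17), np.float64(105.02), np.float64(83.84)), (np.float64(29.73), np.float64(5.64), np.float64(52.28), np.float64(83.81)), (np.float64(-43.85), np.float64(-68.0), np.float64(-20.68), np.float64(83.78)), (np.float64(-96.07), np.float64(-119.88), np.float64(-73.25), np.float64(83.76))]
```

```bash
python3 -m jog '[{"linear":[0.05,-0.095,-0.001],"rotation":[0,0,0.01],"grip":85},{"linear":[0.17,-0.095,-0.001],"rotation":[0,0,0.01],"grip":85},{"linear":[0.23,-0.095,-0.001],"rotation":[0,0,0.01],"grip":85},{"linear":[0.258,-0.095,-0.001],"rotation":[0,0,0.01],"grip":75},{"linear":[0.26,-0.095,-0.001],"rotation":[0,0,0.01],"grip":60},{"linear":[0.26,-0.095,-0.001],"rotation":[0,0,0.01],"grip":52},{"linear":[0.26,-0.095,-0.001],"rotation":[0,0,0.01],"grip":50}]' 20
python3 -c "
from h import *
st()"
python3 -m jog '[{"linear":[0,0,0],"rotation":[0,0,0],"grip":48},{"linear":[0,0,0],"rotation":[0,0,0],"grip":46},{"linear":[0,0,0],"rotation":[0,0,0],"grip":43},{"linear":[0,0,0],"rotation":[0,0,0],"grip":43}]' 40 >/dev/null
python3 -c "
from h import *
st()"
python3 -m jog '[{"linear":[0,0,0],"rotation":[0,0,0],"grip":43}]' 40 | sed -n '2p;4p'
python3 -m jog '[{"linear":[0,-0.0015,0],"rotation":[0,0,0],"grip":43}]' 40 | sed -n '2p;4p'
```

```text
time_s: 10.25
eef_pos: [515.8, 66.5, 64.0]
ee_rot: [0.702, 0.084, 0.702, -0.084]
force: [-0.3, -0.5, -0.8]
grip_width: 0.582
t 10.25 tcp [515.79  66.49  64.01] jaw -13.62 down [ 0.001  0.    -1.   ] F [-0.27 -0.51 -0.78] Ft [-0.15 -0.56 -0.78] M [ 0.03  0.06 -0.02] g 49.7 j [-0.1   0.5   1.71  0.    0.93  0.14]
t 10.58 tcp [516.41  66.63  65.07] jaw -13.61 down [ 0.003  0.    -1.   ] F [-1.13  0.75  7.13] Ft [-1.27  0.46  7.13] M [ 0.22  0.22 -0.02] g 46.7 j [-0.1   0.5   1.71  0.    0.94  0.14]
eef_pos: [516.6, 66.7, 65.5]
force: [0.4, -0.6, -1.8]
eef_pos: [516.6, 66.3, 65.6]
force: [-0.8, -0.7, -1.5]
```

```bash
python3 -m jog '[{"linear":[0.002,-0.002,0],"rotation":[0,0,0],"grip":43}]' 40 | sed -n '2p;4p'

```

```text
eef_pos: [516.5, 65.8, 65.1]
force: [1.1, 5.6, 5.2]
```

```bash
python3 -m jog '[{"linear":[0.001,-0.002,0],"rotation":[0,0,0],"grip":43}]' 40 | sed -n '2p;4p'

```

```text
eef_pos: [516.6, 65.8, 65.1]
force: [-0.0, 8.0, 4.9]
```

```bash
python3 -m jog '[{"linear":[0,-0.002,0],"rotation":[0,0,0],"grip":43}]' 40 | sed -n '2p;4p'

```

```text
eef_pos: [516.5, 65.8, 65.2]
force: [1.1, 4.7, -0.4]
```

```bash
python3 -m jog '[{"linear":[0,-0.002,0],"rotation":[0,0,0],"grip":43}]' 40 | sed -n '2p;4p'

```

```text
eef_pos: [516.5, 65.8, 65.3]
force: [0.3, 5.2, 0.1]
```

```bash
python3 -m jog '[{"linear":[0.002,-0.0032,0],"rotation":[0,0,0],"grip":43},{"linear":[0.003,-0.0035,0],"rotation":[0,0,0],"grip":43}]' 40 | sed -n '2p;4p'
python3 -m jog '[{"linear":[0.002,-0.001,0],"rotation":[0,0,0],"grip":50},{"linear":[0,0,0],"rotation":[0,0,0],"grip":60},{"linear":[-0.01,0,0],"rotation":[0,0,0],"grip":72},{"linear":[-0.08,0,0],"rotation":[0,0,0],"grip":85},{"linear":[-0.18,0,0],"rotation":[0,0,0],"grip":85},{"linear":[-0.25,0.03,0],"rotation":[0,0,0],"grip":85},{"linear":[-0.25,0.09,0],"rotation":[0,0,0],"grip":85},{"linear":[-0.25,0.09,0],"rotation":[0,0,0],"grip":85}]' 20
python3 - <<'E'
from h import *
st();snap('wrist','w6');crop('w6',180,20,320,310,2,'w6c')
gap('w6')
u=np.array([.2326,.9726]);mu=np.array([525.3,109.6])
for f in('w5','w6',):
  P=cloud(f);Z=P[...,2];X=P[...,:2]-mu;S=X@u;T=X@[u[1],-u[0]]
  m=(Z>82.8)&(Z<86)&(abs(T)<40)
  r=[];
  for k in (82,29,-45,-97):
    q=m&(abs(S-k)<25.7);r.append(S[q].mean().round(2))
  print(f,r,np.diff(r))
  m=(Z>38)&(Z<60)&(abs(T)<20)&(S>-25)&(S<-5);print('c face',np.percentile(S[m],[5,50,95]),m.sum())
E
```

```text
eef_pos: [516.6, 65.7, 65.2]
force: [-1.5, 8.6, 11.0]
time_s: 11.92
eef_pos: [523.3, 93.0, 141.8]
ee_rot: [0.705, 0.086, 0.699, -0.081]
force: [-0.2, 0.6, -1.3]
grip_width: 0.998
t 11.92 tcp [523.29  93.02 141.8 ] jaw -13.58 down [ 0.01   0.006 -1.   ] F [-0.23  0.59 -1.3 ] Ft [-0.36  0.52 -1.3 ] M [-0.03 -0.03 -0.04] g 85.3 j [-0.05  0.41  1.61  0.01  1.11  0.19]
a+ edge 105.89 b- edge 4.67 c+ edge -19.83 gap~ 21.66 mid s -7.58
82 81.82 -0.57 4343
29 29.69 -0.69 3508
-45 -43.15 1.26 2730
-97 -94.7 -0.57 2263
w5 [np.float64(81.92), np.float64(29.73), np.float64(-43.85), np.float64(-96.07)] [-52.19 -73.58 -52.22]
c face [-19.78330351 -18.90171813 -18.54511474] 392
w6 [np.float64(81.94), np.float64(29.67), np.float64(-43.75), np.float64(-95.65)] [-52.27 -73.42 -51.9 ]
c face [-19.73635653 -18.76486248 -18.4053906 ] 384
```

View pics/w6c.png

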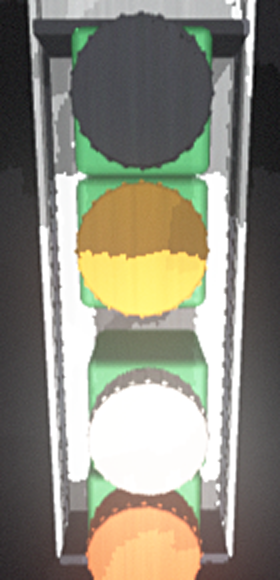

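```bash
python3 - <<'E'
from h import *
P=cloud('t0');Z=P[...,2]
for n,(a,b,c,d) in dict(p2=(305,235,345,285),p3=(372,200,420,248)).items():
  q=P[b:d,a:c].reshape(-1,3);q=q[q[:,2]>100];print(n,cv2.minAreaRect(q[:,:2].astype(np.float32)),q[:,2].max(),np.median(q[:,2]))
plan([485,-225,215],-70.3)
E
```

```text
p2 ((339.7710876464844, -160.10824584960938), (27.105323791503906, 103.49153900146484), 82.12578582763672) 179.30769250833464 172.73007697478818
p3 ((440.3172607421875, -379.077392578125), (28.552759170532227, 103.66067504882812), 69.90077209472656) 178.91131251472507 171.01797909196046
lin [-0.2544 -1.0551  0.1278] rot [ 1.9804  0.0044 -0.0193] mm [ -76.3 -316.5   38.3] deg [56.74  0.13 -0.55]
```

```bash
python3 -m jog '[{"linear":[-0.2,-0.1,0],"rotation":[0.2,0,-0.02],"grip":85},{"linear":[-0.25,-0.5,0.06],"rotation":[1,0,-0.02],"grip":85},{"linear":[-0.25,-0.53,0.06],"rotation":[1,0,-0.02],"grip":85},{"linear":[-0.25,-0.53,0.06],"rotation":[1,0,-0.02],"grip":85},{"linear":[-0.25,-0.53,0.06],"rotation":[1,0,-0.02],"grip":85},{"linear":[-0.25,-0.53,0.06],"rotation":[1,0,-0.02],"grip":85}]' 30
python3 -c "
from h import *
st();plan([480,-235,215],-70.3)"
```

```text
time_s: 12.47
eef_pos: [501.7, -71.5, 215.2]
ee_rot: [0.661, 0.256, 0.657, -0.258]
force: [0.3, 0.7, -0.2]
grip_width: 0.999
t 12.47 tcp [501.66 -71.49 215.16] jaw -42.58 down [ 0.004 -0.005 -1.   ] F [ 0.34  0.69 -0.16] Ft [ 0.17  0.74 -0.16] M [ 0.02 -0.02  0.02] g 85.3 j [-0.37  0.28  1.58 -0.    1.27  0.37]
lin [ 0.0029 -0.4502  0.3156] rot [ 9.677e-01  1.190e-02 -7.000e-04] mm [   0.9 -135.1   94.7] deg [ 2.772e+01  3.400e-01 -2.000e-02]
```

```bash
python3 -m jog '[{"linear":[0,-0.45,0.3156],"rotation":[0.97,0.01,0],"grip":85},{"linear":[0,-0.45,0.3156],"rotation":[0.97,0.01,0],"grip":85},{"linear":[0,-0.45,0.3156],"rotation":[0.97,0.01,0],"grip":85},{"linear":[0,-0.45,0.3156],"rotation":[0.97,0.01,0],"grip":60},{"linear":[0,-0.45,0.3156],"rotation":[0.97,0.01,0],"grip":60},{"linear":[0,-0.45,0.3156],"rotation":[0.97,0.01,0],"grip":60}]' 30
python3 -c "
from h import *
st();snap('wrist','w7')
P=cloud('w7');Z=P[...,2]
m=(Z>132)&(Z<150)&(abs(P[...,1]+240)<70)&(abs(P[...,0]-497)<70)
q=P[m];print(len(q),np.median(q[:,2]));r=cv2.minAreaRect(q[:,:2].astype(np.float32));print(r)
c=q[:,:2].mean(0);w,V=np.linalg.eigh(np.cov(q[:,:2].T));print(c,np.degrees(np.arctan2(V[1,1],V[0,1])))
"
```

```text
time_s: 12.97
eef_pos: [479.1, -236.6, 214.8]
ee_rot: [0.577, 0.408, 0.578, -0.408]
force: [0.3, 0.5, -0.2]
grip_width: 0.704
t 12.97 tcp [ 479.1  -236.62  214.76] jaw -70.52 down [-0.001  0.001 -1.   ] F [ 0.28  0.45 -0.19] Ft [ 0.17  0.51 -0.19] M [ 0.03 -0.01  0.02] g 60.1 j [-0.68  0.35  1.49 -0.    1.3   0.55]
2476 140.79212372686692
((496.8131408691406, -240.36221313476562), (80.64750671386719, 19.887496948242188), 20.64315414428711)
[ 499.06023959 -239.53131955] -159.70878636701366
```

View pics/w7.png

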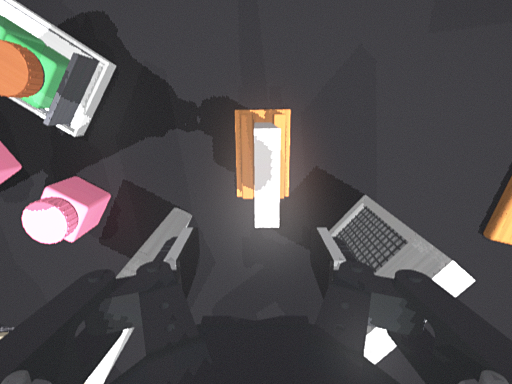

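```bash
python3 -c "
from h import *
plan([496.8,-240.2,165],-69.5);plan([496.8,-240.2,107.5],-69.5)"
```

```text
lin [0.1665 0.0486 0.0357] rot [-0.0304 -0.0019  0.0008] mm [49.9 14.6 10.7] deg [-0.87 -0.05  0.02]
lin [0.3582 0.0487 0.0359] rot [-0.0304 -0.0019  0.0008] mm [107.4  14.6  10.8] deg [-0.87 -0.05  0.02]
```

```bash
python3 -m jog '[{"linear":[0.1,0.048,0.036],"rotation":[-0.03,0,0],"grip":60},{"linear":[0.15,0.048,0.036],"rotation":[-0.03,0,0],"grip":60},{"linear":[0.21,0.048,0.036],"rotation":[-0.03,0,0],"grip":60},{"linear":[0.28,0.048,0.036],"rotation":[-0.03,0,0],"grip":60},{"linear":[0.34,0.048,0.036],"rotation":[-0.03,0,0],"grip":50},{"linear":[0.358,0.048,0.036],"rotation":[-0.03,0,0],"grip":40},{"linear":[0.358,0.048,0.036],"rotation":[-0.03,0,0],"grip":30},{"linear":[0.358,0.048,0.036],"rotation":[-0.03,0,0],"grip":26}]' 20
python3 -c "
from h import *
st()"
```

```text
time_s: 13.68
eef_pos: [497.1, -239.6, 108.3]
ee_rot: [0.581, 0.403, 0.581, -0.403]
force: [0.3, -0.5, 1.1]
grip_width: 0.303
t 13.68 tcp [ 497.07 -239.64  108.3 ] jaw -69.42 down [-0.  0. -1.] F [ 0.27 -0.47  1.07] Ft [ 0.37 -0.4   1.07] M [-0.09 -0.01  0.04] g 25.9 j [-0.66  0.5   1.57  0.    1.07  0.55]
```

```bash
python3 -m jog '[{"linear":[0,0,0],"rotation":[0,0,0],"grip":22},{"linear":[0,0,0],"rotation":[0,0,0],"grip":18},{"linear":[0,0,0],"rotation":[0,0,0],"grip":15},{"linear":[0,0,0],"rotation":[0,0,0],"grip":15}]' 40
python3 -c "
from h import *
st()"
python3 -m jog '[{"linear":[-0.01,0,0],"rotation":[0,0,0],"grip":15},{"linear":[-0.03,0,0],"rotation":[0,0,0],"grip":15},{"linear":[-0.06,0,0],"rotation":[0,0,0],"grip":15},{"linear":[-0.1,0,0],"rotation":[0,0,0],"grip":15},{"linear":[-0.16,0,0],"rotation":[0,0,0],"grip":15}]' 40
python3 -c "
from h import *
st()"
```

```text
time_s: 14.02
eef_pos: [497.8, -239.8, 109.7]
ee_rot: [0.582, 0.403, 0.581, -0.402]
force: [1.2, 1.4, 7.5]
grip_width: 0.229
t 14.02 tcp [ 497.77 -239.83  109.71] jaw -69.41 down [ 0.002 -0.001 -1.   ] F [1.19 1.41 7.51] Ft [0.83 1.65 7.51] M [ 0.38 -0.07  0.01] g 19.5 j [-0.66  0.49  1.57  0.    1.07  0.55]
time_s: 14.43
eef_pos: [497.1, -239.5, 157.8]
ee_rot: [0.581, 0.403, 0.581, -0.402]
force: [-0.7, -0.5, -2.4]
grip_width: 0.226
t 14.43 tcp [ 497.1  -239.48  157.81] jaw -69.42 down [ 0.     0.001 -1.   ] F [-0.68 -0.53 -2.44] Ft [-0.54 -0.67 -2.44] M [-0.02  0.    0.04] g 19.3 j [-0.66  0.44  1.52  0.    1.18  0.55]
```

```bash
python3 -m jog '[{"linear":[-0.12,0,0],"rotation":[0,0,0],"grip":15},{"linear":[-0.2,0,0],"rotation":[0,0,0],"grip":15},{"linear":[-0.2,0,0],"rotation":[0,0,0],"grip":15}]' 40 >/dev/null
python3 -c "
from h import *
st();plan([520,0,216],-90);plan([523,102.3,216],-103.45)"
```

```text
t 14.68 tcp [ 498.53 -240.62  223.78] jaw -69.41 down [ 0.008 -0.005 -1.   ] F [-0.44 -0.93 -1.06] Ft [-0.22 -1.01 -1.06] M [-0.04 -0.08  0.04] g 19.6 j [-0.66  0.38  1.43  0.    1.33  0.55]
lin [ 0.0222  0.3489 -0.7259] rot [ 0.7187  0.0135 -0.0136] mm [   6.7  104.7 -217.8] deg [20.59  0.39 -0.39]
lin [ 0.0204  0.4782 -1.0415] rot [ 1.1882  0.0119 -0.0152] mm [   6.1  143.5 -312.5] deg [34.04  0.34 -0.44]
```

```bash
python3 -m jog '[{"linear":[0,0.05,-0.1],"rotation":[0.1,0.01,-0.01],"grip":15},{"linear":[0,0.13,-0.22],"rotation":[0.3,0.01,-0.01],"grip":15},{"linear":[0.02,0.18,-0.35],"rotation":[0.5,0.01,-0.01],"grip":15},{"linear":[0.02,0.24,-0.48],"rotation":[0.7,0.01,-0.01],"grip":15},{"linear":[0.02,0.3,-0.6],"rotation":[0.72,0.01,-0.01],"grip":15},{"linear":[0.02,0.35,-0.69],"rotation":[0.72,0.01,-0.01],"grip":15},{"linear":[0.02,0.35,-0.726],"rotation":[0.72,0.01,-0.01],"grip":15}]' 40 >/dev/null
python3 -c "
from h import *
st();plan([523,102.3,216],-103.45)"
```

```text
t 15.27 tcp [520.28   4.26 216.48] jaw -89.83 down [ 0.002 -0.    -1.   ] F [-0.68 -0.19 -1.85] Ft [-0.61 -0.34 -1.85] M [-0.05 -0.01  0.02] g 19.3 j [-0.22  0.31  1.54  0.    1.29  1.35]
lin [ 0.0016  0.01   -0.3268] rot [ 4.754e-01 -2.000e-04 -3.600e-03] mm [  0.5   3.  -98. ] deg [13.62 -0.   -0.1 ]
```

```bash
python3 -m jog '[{"linear":[0,0.01,-0.11],"rotation":[0.2,0,0],"grip":15},{"linear":[0,0.01,-0.22],"rotation":[0.4,0,0],"grip":15},{"linear":[0,0.01,-0.3],"rotation":[0.475,0,0],"grip":15},{"linear":[0,0.01,-0.327],"rotation":[0.475,0,0],"grip":15},{"linear":[0,0.01,-0.327],"rotation":[0.475,0,0],"grip":15},{"linear":[0,0.01,-0.327],"rotation":[0.475,0,0],"grip":15}]' 40 >/dev/null
python3 -c "
from h import *
st();plan([523,102.3,216],-103.45);snap('wrist','w8');snap('scene','s8');crop('s8',160,60,320,220,4,'s8c')"
```

```text
t 15.77 tcp [522.92 101.67 216.28] jaw -103.37 down [ 0.001 -0.001 -1.   ] F [ 0.18 -0.34 -1.66] Ft [ 0.25 -0.29 -1.66] M [-0.01  0.02  0.  ] g 19.6 j [-0.03  0.34  1.5  -0.    1.3   1.78]
lin [ 0.0009 -0.0002 -0.0021] rot [ 0.0028  0.0007 -0.003 ] mm [ 0.3 -0.1 -0.6] deg [ 0.08  0.02 -0.09]
```

View pics/w8.png

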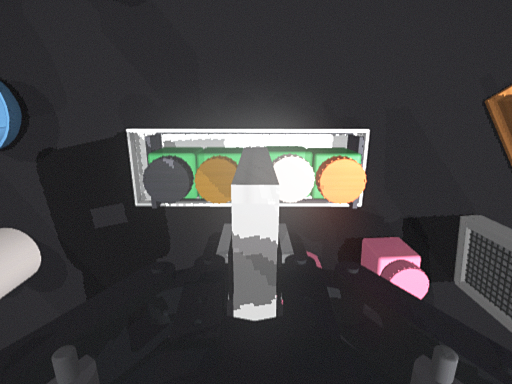

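View pics/s8c.png

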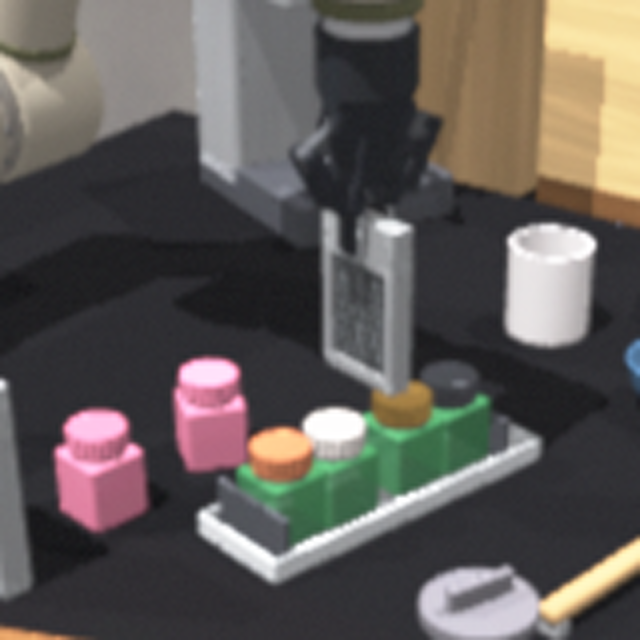

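```bash
python3 - <<'E'
from h import *
u=np.array([.2326,.9726]);mu=np.array([525.3,109.6])
f='w8'
P=cloud(f);Z=P[...,2];X=P[...,:2]-mu;S=X@u;T=X@[u[1],-u[0]]
e,R,s=tool();print('TCP s,t',(e[:2]-mu)@u,(e[:2]-mu)@[u[1],-u[0]])
m=(Z>82.5)&(Z<86)&(abs(T)<40);r=[]
for k in (82,29,-45,-97):
  q=m&(abs(S-k)<25.7);qq=q&(abs(T)<6);r.append((S[q].mean().round(2),S[qq].min().round(2),S[qq].max().round(2),q.sum()))
print(r)
m=(Z>80)&(Z<88)&(abs(T)<40)
for k in (82,29,-45,-97):
  q=P[m&(abs(S-k)<25.7)][:,:2].astype(np.float32);c,_=cv2.minEnclosingCircle(q);print('circ',(np.array(c)-mu)@u,(np.array(c)-mu)@[u[1],-u[0]],_)
# plate by rows
d=np.load('w8.npz')['d']
m=(Z>112)&(Z<260)&(abs(S+7)<16)&(abs(T)<50)
for v in range(150,320,14):
  k=np.nonzero(m[v])[0]
  if len(k)>3: print(v,k.min(),k.max(),'S',S[v,k].min().round(2),S[v,k].max().round(2),'mid',((S[v,k].min()+S[v,k].max())/2).round(2),'Z',np.median(Z[v,k]).round(1),'T',np.median(T[v,k]).round(1))
# bars
for lo,hi in((95,125),(-135,-105)):
  q=(Z>40)&(Z<50)&(abs(T)<42)&(S>lo)&(S<hi);print('bar',q.sum(),np.percentile(S[q],[2,10,50,90,98]).round(2))
# row angle: body back edge at z~62 : T max vs S
# tray far rim line
q=(Z>12)&(Z<26)&(T>40)&(T<55)&(abs(S)<120)
pf=np.polyfit(S[q],T[q],1);print('rim slope deg',np.degrees(np.arctan(pf[0])),q.sum())
E
```

```text
TCP s,t -8.856116302117526 -0.16483615713048644
[(np.float64(80.9), np.float64(57.46), np.float64(104.82), np.int64(1615)), (np.float64(31.22), np.float64(13.1), np.float64(51.87), np.int64(1396)), (np.float64(-47.89), np.float64(-68.63), np.float64(-31.11), np.int64(1355)), (np.float64(-97.04), np.float64(-120.82), np.float64(-73.7), np.int64(1601))]
circ 81.13953166442873 -0.28898711120601056 24.556489944458008
circ 28.934290151367204 -0.09711909667964469 24.406909942626953
circ -45.094454593505844 1.3930949841309028 24.57716941833496
circ -97.22521536048887 -0.3002447051238579 24.932828903198242
150 243 267 S -18.18 0.46 mid -8.86 Z 141.1 T 38.6
164 238 272 S -18.34 0.98 mid -8.68 Z 201.3 T 38.5
178 233 277 S -18.56 1.3 mid -8.63 Z 236.4 T 38.6
192 231 279 S -18.57 1.31 mid -8.63 Z 247.3 T 35.2
206 232 278 S -18.31 1.02 mid -8.65 Z 247.5 T 29.1
220 232 278 S -18.5 1.06 mid -8.72 Z 247.4 T 22.8
234 221 284 S -22.85 7.77 mid -7.54 Z 247.2 T 16.2
248 217 287 S -22.66 7.88 mid -7.39 Z 247.8 T 9.8
262 225 284 S -20.92 4.0 mid -8.46 Z 247.8 T 3.0
276 227 282 S -19.85 2.81 mid -8.52 Z 247.7 T -4.2
290 227 282 S -19.99 2.81 mid -8.59 Z 247.8 T -11.3
304 233 275 S -18.06 1.53 mid -8.27 Z 247.3 T -19.2
318 245 264 S -13.08 -4.07 mid -8.57 Z 247.5 T -26.8
bar 190 [ 99.67 107.29 109.54 112.6  113.15]
bar 206 [-129.17 -128.71 -125.34 -118.39 -108.36]
rim slope deg -0.20837253846198311 614
```

```bash
python3 -m jog '[{"linear":[0.03,0.003,-0.002],"rotation":[0.003,0,-0.003],"grip":15},{"linear":[0.08,0.003,-0.0025],"rotation":[0.003,0,-0.003],"grip":15},{"linear":[0.12,0.003,-0.0025],"rotation":[0.003,0,-0.003],"grip":15},{"linear":[0.142,0.003,-0.0025],"rotation":[0.003,0,-0.003],"grip":15},{"linear":[0.142,0.003,-0.0025],"rotation":[0.003,0,-0.003],"grip":15},{"linear":[0.142,0.003,-0.0025],"rotation":[0.003,0,-0.003],"grip":15}]' 40 >/dev/null
cat >> h.py <<'E'
def sT():
    e,R,s=tool();X=e[:2]-[525.3,109.6];print('s',round(X@[.2326,.9726],2),'T',round(X@[.9726,-.2326],2),'z',e[2].round(2),'jaw',np.degrees(np.arctan2(R[1,2],R[0,2])).round(2),'down',R[:,0].round(4),'Ft',Ft(s['force']),'M',s['wrist_torque'].round(2),'t',round(s['time_s'],2))
def capsplate(f):
  u=np.array([.2326,.9726]);mu=np.array([525.3,109.6])
  P=cloud(f);Z=P[...,2];X=P[...,:2]-mu;S=X@u;T=X@[u[1],-u[0]]
  m=(Z>80)&(Z<88)&(abs(T)<40);c4=[]
  for k in (82,29,-45,-97):
    q=P[m&(abs(S-k)<25.7)][:,:2].astype(np.float32);c,_=cv2.minEnclosingCircle(q);c4.append(round(float((np.array(c)-mu)@u),2))
  print('caps',c4,'mid inner',(c4[1]+c4[2])/2,'outer',(c4[0]+c4[3])/2)
  m=(abs(S+8)<11.5)&(T>25)&(T<42)
  for lo in range(60,240,20):
    k=m&(Z>lo)&(Z<lo+20)
    if k.sum()>10:print('plate z',lo,S[k].min().round(2),S[k].max().round(2),((S[k].min()+S[k].max())/2).round(2),'T',np.median(T[k]).round(1))
E
python3 -c "
from h import *
sT();plan([524.2,101.5,173],-103.45);snap('wrist','w9');capsplate('w9');snap('scene','s9');crop('s9',180,90,310,210,5,'s9c')"
```

```text
s -8.55 T 1.03 z 173.73 jaw -103.6 down [-2.e-04 -2.e-04 -1.e+00] Ft [-0.88 -0.1  -1.89] M [ 0.02 -0.01  0.02] t 16.37
lin [ 0.0024 -0.0007 -0.0014] rot [-0.0054  0.0005  0.0003] mm [ 0.7 -0.2 -0.4] deg [-0.15  0.02  0.01]
caps [81.01, 28.84, -44.95, -97.25] mid inner -8.055000000000001 outer -8.119999999999997
plate z 60 -18.62 -0.88 -9.75 T 39.9
plate z 80 -19.1 0.48 -9.31 T 40.0
plate z 100 -19.13 0.62 -9.25 T 40.0
plate z 120 -19.07 0.63 -9.22 T 40.0
plate z 140 -19.12 0.66 -9.23 T 40.0
plate z 160 -19.04 0.73 -9.16 T 40.0
plate z 180 -19.04 0.94 -9.05 T 40.1
plate z 200 -19.06 1.08 -8.99 T 33.3
```

View pics/w9.png

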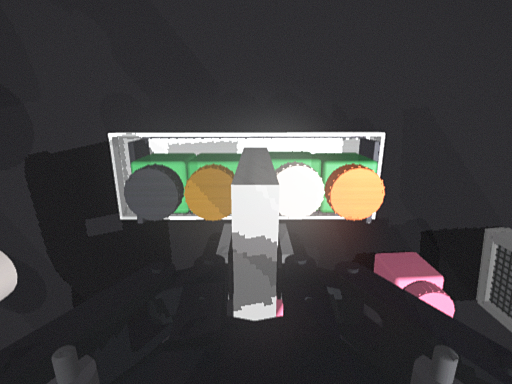

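View pics/s9c.png

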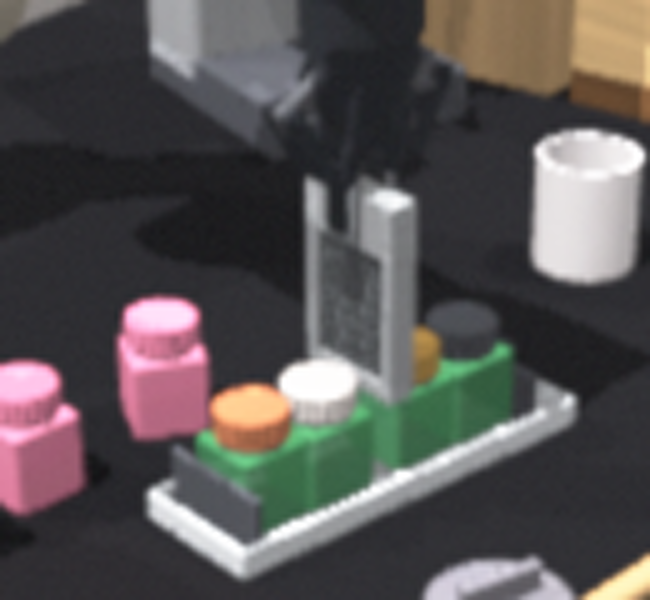

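```bash
python3 -m jog '[{"linear":[0,0,0],"rotation":[-0.006,0,0],"grip":15},{"linear":[0,0,-0.0033],"rotation":[-0.006,0,0],"grip":15},{"linear":[0,0,-0.0033],"rotation":[-0.006,0,0],"grip":15},{"linear":[0,0,-0.0033],"rotation":[-0.006,0,0],"grip":15}]' 40 >/dev/null
python3 -c "
from h import *
sT();snap('wrist','w10');sT();capsplate('w10')
u=np.array([.2326,.9726]);mu=np.array([525.3,109.6])
P=cloud('w10');Z=P[...,2];X=P[...,:2]-mu;S=X@u;T=X@[u[1],-u[0]]
# inner body edges on top faces z~62, far side
m=(Z>60.5)&(Z<63.5)&(T>20)&(T<27)
for lo,hi in((1,20),(-35,-16)):
  k=m&(S>lo)&(S<hi);print(lo,hi,k.sum(),np.percentile(S[k],[0,3,97,100]).round(2))
# plate top slope
for t0 in range(-30,40,8):
  k=(Z>243)&(Z<252)&(abs(T-t0)<3)&(abs(S+8)<11.5)
  k=(abs(Z-204)<4)&(abs(T-t0)<3)&(abs(S+8)<12)
  if k.sum()>5:print(t0,S[k].min().round(2),S[k].max().round(2))
"
```

```text
s -7.16 T 1.33 z 174.66 jaw -103.4 down [ 1.8e-03 -2.0e-04 -1.0e+00] Ft [ 0.3  -0.47 -2.2 ] M [ 0.01  0.02 -0.02] t 16.8
s -7.21 T 1.28 z 174.58 jaw -103.41 down [ 1.6e-03 -2.0e-04 -1.0e+00] Ft [-0.76  0.17 -2.89] M [ 0.02 -0.03 -0.05] t 16.85
caps [81.02, 28.59, -44.97, -97.61] mid inner -8.19 outer -8.295000000000002
plate z 80 -17.59 2.1 -7.74 T 40.4
plate z 100 -17.55 2.14 -7.7 T 40.4
plate z 120 -17.6 2.14 -7.73 T 40.4
plate z 140 -17.59 2.19 -7.7 T 40.3
plate z 160 -17.53 2.24 -7.65 T 40.3
plate z 180 -17.5 2.42 -7.54 T 40.3
plate z 200 -17.6 2.49 -7.56 T 33.6
1 20 49 [ 8.79  8.82 19.9  20.  ]
-35 -16 69 [-34.61 -34.56 -23.51 -23.45]
-22 -17.18 2.69
-14 -17.37 2.56
-6 -17.19 2.36
2 -17.15 2.27
10 -19.93 3.99
18 -17.24 2.39
26 -17.44 2.22
34 -17.59 2.49
```

```bash
python3 -m jog '[{"linear":[0.005,0,0.0017],"rotation":[0,-0.003,0],"grip":15},{"linear":[0.012,0,0.0017],"rotation":[0,-0.003,0],"grip":15},{"linear":[0.02,0,0.0017],"rotation":[0,-0.003,0],"grip":15},{"linear":[0.026,0,0.0017],"rotation":[0,-0.003,0],"grip":15},{"linear":[0.03,0,0.0017],"rotation":[0,-0.003,0],"grip":15}]' 40 >/dev/null
python3 -c "
from h import *
sT()"
```

```text
s -7.75 T 1.19 z 165.18 jaw -103.41 down [ 8.0e-04 -1.7e-03 -1.0e+00] Ft [-0.48 -0.11 -2.46] M [-0.    0.06  0.07] t 17.27
```

```bash
python3 -m jog '[{"linear":[0.006,0,0],"rotation":[0,0,0],"grip":15},{"linear":[0.012,0,0],"rotation":[0,0,0],"grip":15}]' 40 >/dev/null; python3 -c "
from h import *
sT()"

```

```text
s -7.74 T 1.16 z 161.33 jaw -103.41 down [ 6.0e-04 -1.7e-03 -1.0e+00] Ft [-0.28  0.35 -1.2 ] M [-0.02  0.05  0.02] t 17.43
```

```bash
python3 -m jog '[{"linear":[0.006,0,0],"rotation":[0,0,0],"grip":15},{"linear":[0.012,0,0],"rotation":[0,0,0],"grip":15}]' 40 >/dev/null; python3 -c "
from h import *
sT()"

```

```text
s -7.75 T 1.11 z 157.47 jaw -103.41 down [ 4.0e-04 -1.6e-03 -1.0e+00] Ft [-0.62 -0.45 -2.18] M [-0.01  0.03 -0.02] t 17.6
```

```bash
python3 -m jog '[{"linear":[0.006,0,0],"rotation":[0,0,0],"grip":15},{"linear":[0.012,0,0],"rotation":[0,0,0],"grip":15}]' 40 >/dev/null; python3 -c "
from h import *
sT()"

```

```text
s -7.78 T 1.1 z 153.64 jaw -103.41 down [ 4.0e-04 -1.7e-03 -1.0e+00] Ft [-0.35  0.77 -3.03] M [ 0.02 -0.02 -0.04] t 17.77
```

```bash
python3 -m jog '[{"linear":[0.006,0,0],"rotation":[0,0,0],"grip":15},{"linear":[0.012,0,0],"rotation":[0,0,0],"grip":15},{"linear":[0.018,0,0],"rotation":[0,0,0],"grip":15}]' 40 >/dev/null; python3 -c "
from h import *
sT()"

```

```text
s -7.81 T 1.11 z 148.06 jaw -103.41 down [ 4.0e-04 -1.7e-03 -1.0e+00] Ft [-0.08 -0.65 -1.68] M [-0.02  0.03  0.01] t 18.02
```

```bash
python3 -m jog '[{"linear":[0.006,0,0],"rotation":[0,0,0],"grip":15},{"linear":[0.012,0,0],"rotation":[0,0,0],"grip":15},{"linear":[0.018,0,0],"rotation":[0,0,0],"grip":15}]' 40 >/dev/null; python3 -c "
from h import *
sT()"

```

```text
s -7.79 T 1.13 z 142.47 jaw -103.41 down [ 4.0e-04 -1.7e-03 -1.0e+00] Ft [ 0.08  0.84 -1.73] M [-0.02 -0.04  0.03] t 18.27
```

```bash
python3 -m jog '[{"linear":[0.008,0,0],"rotation":[0,0,0],"grip":15},{"linear":[0.016,0,0],"rotation":[0,0,0],"grip":15},{"linear":[0.024,0,0],"rotation":[0,0,0],"grip":15},{"linear":[0.032,0,0],"rotation":[0,0,0],"grip":15}]' 40 >/dev/null; python3 -c "
from h import *
sT()"

```

```text
s -7.83 T 1.1 z 132.6 jaw -103.41 down [ 3.0e-04 -1.7e-03 -1.0e+00] Ft [-0.06 -0.21 -1.62] M [ 0.01 -0.01 -0.02] t 18.6
```

```bash
python3 -m jog '[{"linear":[0.008,0,0],"rotation":[0,0,0],"grip":15},{"linear":[0.016,0,0],"rotation":[0,0,0],"grip":15},{"linear":[0.024,0,0],"rotation":[0,0,0],"grip":15},{"linear":[0.032,0,0],"rotation":[0,0,0],"grip":15}]' 40 >/dev/null; python3 -c "
from h import *
sT()"

```

```text
s -7.83 T 1.12 z 122.76 jaw -103.41 down [ 3.0e-04 -1.7e-03 -1.0e+00] Ft [ 0.06  0.55 -2.21] M [ 0.    0.03 -0.02] t 18.93
```

```bash
python3 -m jog '[{"linear":[0.006,0,0],"rotation":[0,0,0],"grip":15},{"linear":[0.012,0,0],"rotation":[0,0,0],"grip":15},{"linear":[0.018,0,0],"rotation":[0,0,0],"grip":15},{"linear":[0.024,0,0],"rotation":[0,0,0],"grip":15}]' 40 >/dev/null; python3 -c "
from h import *
sT()"

```

```text
s -7.85 T 1.14 z 115.39 jaw -103.41 down [ 3.0e-04 -1.7e-03 -1.0e+00] Ft [-0.24 -0.45 -2.92] M [-0.03  0.04  0.03] t 19.27
```

Bottom is about 11.5 mm up, so 7 to 8 mm to go, still without contact.

```bash
python3 -m jog '[{"linear":[0.005,0,0],"rotation":[0,0,0],"grip":15},{"linear":[0.01,0,0],"rotation":[0,0,0],"grip":15},{"linear":[0.015,0,0],"rotation":[0,0,0],"grip":15}]' 40 >/dev/null; python3 -c "
from h import *
sT()"

```

```text
s -7.85 T 1.17 z 110.78 jaw -103.41 down [ 4.0e-04 -1.7e-03 -1.0e+00] Ft [ 0.23  1.1  -1.65] M [-0.02  0.01  0.09] t 19.52
```

```bash
python3 -m jog '[{"linear":[0.003,0,0],"rotation":[0,0,0],"grip":15},{"linear":[0.005,0,0],"rotation":[0,0,0],"grip":15}]' 40 >/dev/null; python3 -c "
from h import *
sT()"

```

```text
s -7.85 T 1.11 z 109.12 jaw -103.41 down [ 3.0e-04 -1.7e-03 -1.0e+00] Ft [ 0.99 -0.66 -2.41] M [ 0.    0.01 -0.02] t 19.68
```

```bash
python3 -m jog '[{"linear":[0.002,0,0],"rotation":[0,0,0],"grip":15}]' 40 >/dev/null; python3 -c "
from h import *
sT()"

```

```text
s -7.85 T 1.16 z 108.51 jaw -103.41 down [ 4.0e-04 -1.7e-03 -1.0e+00] Ft [-0.66  0.07 -2.72] M [0.01 0.01 0.  ] t 19.77
```

```bash
python3 -m jog '[{"linear":[0.002,0,0],"rotation":[0,0,0],"grip":15}]' 40 >/dev/null; python3 -c "
from h import *
sT()"

```

```text
s -7.83 T 1.18 z 107.88 jaw -103.41 down [ 5.0e-04 -1.7e-03 -1.0e+00] Ft [-0.03 -0.47 -2.73] M [-0.   -0.04  0.03] t 19.85
```

```bash
python3 -m jog '[{"linear":[0.002,0,0],"rotation":[0,0,0],"grip":15}]' 40 >/dev/null; python3 -c "
from h import *
sT()"

```

```text
s -7.79 T 1.32 z 107.72 jaw -103.41 down [ 9.0e-04 -1.7e-03 -1.0e+00] Ft [-4.06 -0.28  7.29] M [-0.04  0.63 -0.  ] t 19.93
```

```bash
python3 -m jog '[{"linear":[0.002,0,0],"rotation":[0,0,0],"grip":15}]' 40 >/dev/null; python3 -c "
from h import *
sT()"

```

```text
s -7.77 T 1.41 z 107.75 jaw -103.4 down [ 0.0013 -0.0018 -1.    ] Ft [-3.19 -0.79  5.89] M [-0.07  0.69  0.02] t 20.02
```

```bash
python3 -m jog '[{"linear":[0.002,0,0],"rotation":[0,0,0],"grip":15}]' 40 >/dev/null; python3 -c "
from h import *
sT()"

```

```text
s -7.79 T 1.39 z 107.74 jaw -103.4 down [ 0.0014 -0.0019 -1.    ] Ft [-3.04 -0.71  4.71] M [-0.06  0.66 -0.03] t 20.1
```

```bash
python3 -m jog '[{"linear":[0,0,0],"rotation":[0,0,0],"grip":17},{"linear":[0,0,0],"rotation":[0,0,0],"grip":20},{"linear":[0,0,0],"rotation":[0,0,0],"grip":23},{"linear":[0,0,0],"rotation":[0,0,0],"grip":27},{"linear":[0,0,0],"rotation":[0,0,0],"grip":32},{"linear":[0,0,0],"rotation":[0,0,0],"grip":36}]' 20
python3 -c "
from h import *
sT();snap('wrist','w11')"
```

```text
time_s: 20.6
eef_pos: [524.9, 101.7, 107.7]
ee_rot: [0.439, 0.555, 0.437, -0.555]
force: [-1.0, 0.3, 1.0]
grip_width: 0.422
s -7.79 T 1.45 z 107.74 jaw -103.4 down [ 0.0015 -0.0019 -1.    ] Ft [-1.04  0.11  0.96] M [ 0.01 -0.02  0.03] t 20.6
```

View pics/w11.png

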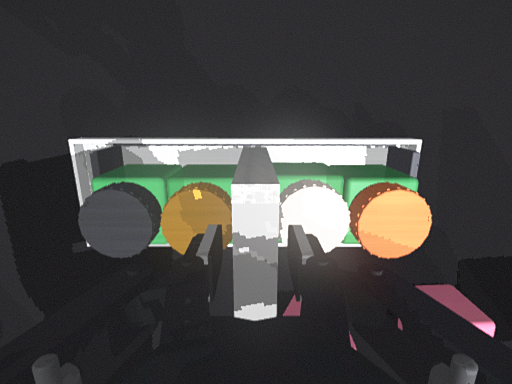

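Released: the plate stands upright between brass and white, and the fingers are clear on both sides. I'll go straight up and check.

```bash
python3 -m jog '[{"linear":[-0.02,0,0],"rotation":[0,0,0],"grip":36},{"linear":[-0.06,0,0],"rotation":[0,0,0],"grip":36},{"linear":[-0.14,0,0],"rotation":[0,0,0],"grip":36},{"linear":[-0.24,0,0],"rotation":[0,0,0],"grip":36},{"linear":[-0.35,0,0],"rotation":[0,0,0],"grip":36},{"linear":[-0.35,-0.2,0],"rotation":[0,0,0],"grip":36},{"linear":[-0.35,-0.4,0],"rotation":[0,0,0],"grip":36},{"linear":[-0.35,-0.4,0],"rotation":[0,0,0],"grip":36},{"linear":[-0.35,-0.4,0],"rotation":[0,0,0],"grip":36}]' 20
python3 -c "
from h import *
sT();snap('scene','s12');crop('s12',130,60,330,220,4,'s12c');snap('wrist','w12');snap('top','t12')
P=cloud('w12');Z=P[...,2]
m=(Z>130)&(Z<150)&(abs(P[...,0]-523)<60)&(abs(P[...,1]-102)<50);q=P[m];print(len(q),np.percentile(q[:,2],[5,50,95]),cv2.minAreaRect(q[:,:2].astype(np.float32)))
P=cloud('t12');Z=P[...,2]
m=(Z>130)&(Z<150)&(abs(P[...,0]-523)<60)&(abs(P[...,1]-102)<50);q=P[m];print(len(q),cv2.minAreaRect(q[:,:2].astype(np.float32)) if len(q) else '')
capsplate('w12')"
```

```text
time_s: 21.4
eef_pos: [402.9, 131.0, 212.8]
ee_rot: [-0.439, -0.554, -0.439, 0.555]
force: [0.3, -0.8, -0.4]
grip_width: 0.42
s -7.66 T -124.05 z 212.76 jaw -103.28 down [-7.0e-04 -1.5e-03 -1.0e+00] Ft [ 0.5  -0.72 -0.36] M [-0.04 -0.04 -0.  ] t 21.4
2623 [137.57693631 138.75932408 139.9812735 ] ((514.16943359375, 104.00203704833984), (20.054916381835938, 59.6745719909668), 76.56989288330078)
180 ((524.3463134765625, 101.03073120117188), (19.74165153503418, 79.46122741699219), 76.31564331054688)
caps [81.22, 28.87, -45.15, -97.53] mid inner -8.139999999999999 outer -8.155000000000001
```

View pics/s12c.png

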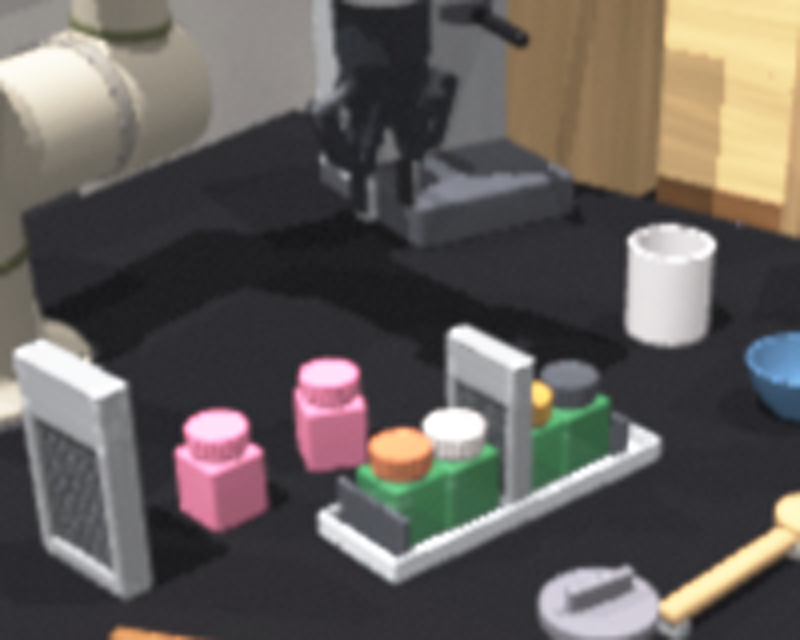

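View pics/w12.png

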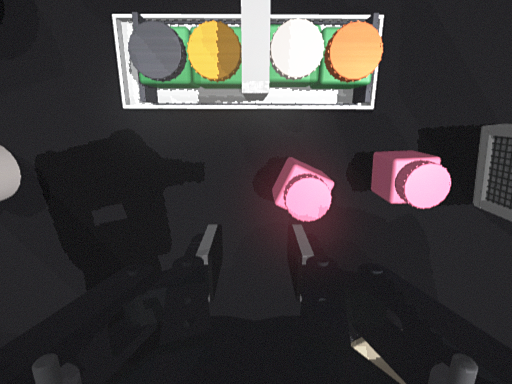

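View pics/t12.png

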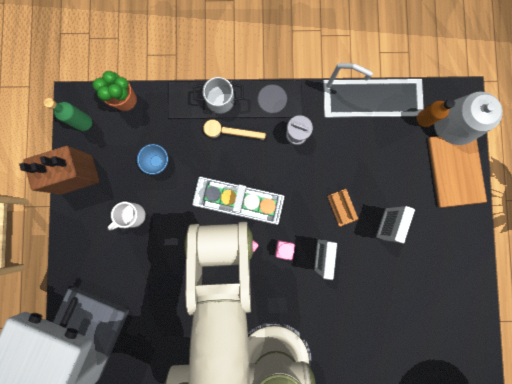

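The plate stands upright with its top at z 138.8 (139 expected) and is square to the row, and the bystanders are where they were. Handing in.

```bash
python3 -c "
from h import *
print(finish_job());st()"
```

```text
the job is handed in; nothing more can be done
None
the job is handed in; nothing more can be done
```

The filter plate is standing on its lower edge on the tray floor, in the middle of the row, with black and brass on one side and white and copper on the other. I handed the job in at about 21.6 s of the 72 s allowed.

**What I did:**
- I pinched the white and then the brass cap and slid each half of the row out to its bar, feeling for the stop.
- The depth pictures then showed a gap of only about 21 to 21.5 mm, so I pressed each half to its bar once more.
- I lifted the smallest plate out of its stand, centred it over the gap, lowered it and let go.

**Forces:** The highest readings were 9 N along the row when pushing, 11 N downward on a jar cap, and 7 N when the plate touched down. No side contact was felt on the way down. These readings were taken between moves, so a brief peak could have been missed.

**Last checks:**
- **Plate:** its top is at 138.8 mm (139 expected if it rests on the floor). It is square to the tray and was still upright after the gripper withdrew.
- **Jars:** all four are upright in the tray.
- **Bystanders:** the bystanders and look-alikes appear unmoved in the final pictures.

**Disagreements:**
- The camera put the final gap at about 21.6 to 22.2 mm, not the full 23. A few tenths of a millimetre may remain between the jars.
- My two estimates of the gap centre differed by about 0.5 mm. I used the one taken while holding the plate over the row.
- The second push moved the white jar about 2.5 mm across the tray, still well inside it.

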